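# Clear the checking fixture, mount, scan and unload the tube sample

### The job

First clear every blue plastic offcut off the aluminium plate of the checking fixture into the grey scrap bin; then lay the long tube sample in the V-rests and slide the tailstock up by its black handle until the tube is held snugly on both cone points. Then hold the hand scanner still for a second or two with its window about 6 cm from the tube, pointing straight at the middle of the barcode band round it. Finally lay the scanner back lengthwise on its rubber pad, slide the tailstock fully back and return the tube lengthwise to the bare half of the plywood board, leaving the tape roll, the deburring tool, the mug and the wrench where they are.

Things in the scene. Friction and masses are not known exactly. Their poses are not given: they have to be found in the camera images.
- fixture: checking fixture, fixed to the table: aluminium plate 250 x 390 x 8 mm carrying a green headstock and a green tailstock facing each other along y. Origin on the table under the line of centres, which is at x 0, z 68 mm; the plate spans x -160 to +90, y -195 to +195 mm. x away from the robot, y from tailstock to headstock (robot's left), z up
- head_tip (a point): point of the headstock's fixed steel cone, at (0, 62, 68) mm in the fixture's frame, pointing to -y; axes as the fixture's. The headstock block, 50 (x) x 40 mm, spans y 80 to 120 mm, top at z 84 mm. Each cone is 18 mm long, 26 mm across at its root and 8 mm at its point: it enters the tube's 21 mm bore by 13 mm, so draw the tube 15 mm or more to -y before lifting it out
- lay (a point): where the tube's middle should be when laid in the two dark V-rests: (0, -26, 68) mm in the fixture's frame, clear of both cones; axes as the fixture's. 90 degree V-rests, 12 mm thick (y), 36 mm wide, top at z 66 mm, stand at y -65 and +30 mm. A tube in them lies 0.3 to 1 mm below the centres and slides freely along y; the tailstock pushes it on to the headstock cone
- tail_tip (a point): point of the tailstock cone, moving with the tailstock; y -122 mm in the fixture's frame at joint 0 and about -62 mm with the tube held on both cones; axes as the fixture's
- tail_grip (a point): grip point on the tailstock's upright black handle, a post 20 mm (x) by 22 mm (y), standing from z 84 to 128 mm; the point is on its axis at z 113 mm; axes as the fixture's. The tailstock block under it is 50 mm (x) by 45 mm (y)
- tailstock (a joint): slide of the tailstock in m: 0 fully back, grows towards the headstock (fixture +y), about 0.060 when it holds the tube on both cones, at most 0.070. It moves with about 5 N and stays where it is left
- tube: tube sample: blue plastic tube 150 mm long, 28 mm outside and 21 mm inside diameter, about 60 g, the same either way round, with a white paper band with black bars, 34 mm wide, round its middle. At the start it lies on the plywood board. Origin: its middle, on its axis (14 mm above what it lies on); x along the tube
- scanner: hand scanner: bar 130 mm long; black grip 28 x 28 mm from x -45 to +25 mm, grey square ends 36 x 36 mm: the butt (x -65 to -45) and the head (x +25 to +65) with the glass window on its +x end face. Origin: its middle, on its axis, 18 mm above what it lies on, near its centre of mass (grip it at x -10 mm); x is the direction it scans in. About 160 g. It may lie on any of its four sides
- scanner_nose (a point): centre of the scanner's window, 65 mm ahead of the scanner's origin along its x; axes as the scanner's; it scans along +x
- station: plywood board 260 x 180 x 8 mm, fixed to the table, on the one side or the other of the fixture; it carries a black rubber pad 160 x 60 mm, 4 mm high, at its y +48 mm, for the scanner, and the tube lies on its bare half at about y -48 mm. Origin: centre of its underside; x lengthwise, away from the robot, z up
- scanner_rest (a point): centre of the rubber pad's top, 12 mm above the table; axes as the board's; the pad's long side is along x
- bin: grey plastic scrap bin, open above, 200 (x) x 160 (y) x 85 mm high, walls and floor 4 mm, fixed to the table on the other side of the fixture from the plywood board. Origin: centre of its underside, z up
- offcut0: offcut: a stub of blue plastic tube, 28 mm outside and 21 mm inside diameter, 34 mm long, standing on end on the aluminium plate (it may have been knocked over). Origin: its middle; z along its own axis. About 20 g. May be absent
- offcut1: offcut: a chunky seven-sided lump of blue purged plastic, 36 mm across at its widest, 30 mm high, sides nearly upright up to 23 mm then tapering to 22 mm across, lying on the aluminium plate. Origin: its middle; z up through its narrower top. About 30 g. May be absent
- offcut2: offcut: a stub of blue plastic tube, 28 mm outside and 21 mm inside diameter, 34 mm long, standing on end on the aluminium plate (it may have been knocked over). Origin: its middle; z along its own axis. About 20 g. May be absent
- offcut3: offcut: a chunky seven-sided lump of blue purged plastic, 36 mm across at its widest, 30 mm high, sides nearly upright up to 23 mm then tapering to 22 mm across, lying on the aluminium plate. Origin: its middle; z up through its narrower top. About 30 g. May be absent
- offcut4: offcut: a stub of blue plastic tube, 28 mm outside and 21 mm inside diameter, 34 mm long, standing on end on the aluminium plate (it may have been knocked over). Origin: its middle; z along its own axis. About 20 g. May be absent
- tape: bystander: roll of grey tape 52 mm across, 19 mm high, lying on the plate behind the line of centres. Origin: centre of its underside
- deburrer: bystander: deburring tool with a flat yellow handle 18 mm wide, 115 mm long, lying on the plate behind the tailstock. Origin: centre of its underside
- mug: bystander: white mug, 76 mm across, 90 mm high, on the table at the far right. Origin: centre of its underside
- wrench: bystander: steel wrench 160 mm long, on the table at the far left. Origin: centre of its underside
Things that resemble listed ones, but are neither listed nor needed, are in the scene too. Several things have the shape of the tube; the one meant has the colours described above.

How it is judged (in metres and radians):
On the way, in this order (a step that is already met when the one before it is completed fails the run):
1. every offcut is in the bin (x of offcut0 in the frame of bin between -0.1 and 0.1 m and y of offcut0 in the frame of bin between -0.08 and 0.08 m and z of offcut0 in the frame of bin between 0 and 0.08 m and x of offcut1 in the frame of bin between -0.1 and 0.1 m and y of offcut1 in the frame of bin between -0.08 and 0.08 m and z of offcut1 in the frame of bin between 0 and 0.08 m and x of offcut2 in the frame of bin between -0.1 and 0.1 m and y of offcut2 in the frame of bin between -0.08 and 0.08 m and z of offcut2 in the frame of bin between 0 and 0.08 m and x of offcut3 in the frame of bin between -0.1 and 0.1 m and y of offcut3 in the frame of bin between -0.08 and 0.08 m and z of offcut3 in the frame of bin between 0 and 0.08 m and x of offcut4 in the frame of bin between -0.1 and 0.1 m and y of offcut4 in the frame of bin between -0.08 and 0.08 m and z of offcut4 in the frame of bin between 0 and 0.08 m), for 0.2 s.
2. the tube is held between both centres: each cone point at least 8.5 mm inside its bore (distance between each of head_tip, tail_tip and tube below 0.0665 m and angle between the x axis of tube and the y axis of fixture, either way round below 0.04 rad), for 0.3 s.
3. the scanner, held still for 1 s, points at the middle of the band from 3 to 12 cm, its axis passing within 14 mm of it (x of tube in the frame of scanner_nose between 0.03 and 0.12 m and y of tube in the frame of scanner_nose between -0.014 and 0.014 m and z of tube in the frame of scanner_nose between -0.014 and 0.014 m and linear speed of scanner below 0.03 m/s and angular speed of scanner below 0.2 rad/s), for 1 s.
At the end, for the whole second after the job is handed in: Offcuts in the bin below its rim; scanner at rest on its pad, 30 mm lengthwise and 20 mm sideways of the pad's middle at most, within 0.2 rad; tailstock within 12 mm of its back stop; tube at rest on the board's bare half, within 80 mm of the board's middle lengthwise, within 0.35 rad (all of step 1 and x of scanner in the frame of scanner_rest between -0.03 and 0.03 m and y of scanner in the frame of scanner_rest between -0.02 and 0.02 m and z of scanner in the frame of scanner_rest between 0.01 and 0.026 m and angle between the x axis of scanner and the x axis of station, either way round below 0.2 rad and linear speed of scanner below 0.02 m/s and x of tube in the frame of station between -0.08 and 0.08 m and y of tube in the frame of station between -0.09 and 0.005 m and z of tube in the frame of station between 0.015 and 0.03 m and angle between the x axis of tube and the x axis of station, either way round below 0.35 rad and linear speed of tube below 0.04 m/s and value of joint tailstock below 0.012 m); the robot touches nothing.
It fails at once if a bystander (tape roll, deburring tool, mug or wrench) is moved more than 5 cm (distance of any of tape, deburrer, mug, wrench from where it was at the start of the episode above 0.05 m).
Of offcut0, offcut1, offcut2, offcut3, offcut4 only 3 to 5 are there at a start; the rules pass over those that are not, and their reading is None.
At some moment in a run one of offcut0, offcut1, offcut2, offcut3, offcut4 may be knocked a few centimetres aside while the robot is not near it.
Once in a run the grip may slacken for a moment while it holds something.
It also fails if it takes over 210 s, if anything falls off the work surface, if the arm or the gripper's body presses on something with over 40 N, if the wrist force passes 120 N, or if a joint passes its speed limit or range.

### The arm

A 6-joint arm with a two-finger parallel gripper is mounted at the origin on the work surface. World frame = base frame: x ahead of the robot, y to its left, z up, the work surface at z = 0. Lengths are in mm, angles in rad, forces in N, time in s.
With the tool pointing down it reaches from about 400 to 925 mm from the base axis. Payload 12.5 kg.
Tool frame: the origin (TCP) lies between the finger pads; the fingertips stand 8 mm ahead of it and the grasp point (between the pads) lies 11 mm behind it; x points along the fingers, y is the direction in which the jaws open and shut, and the axes are right-handed (so a half turn about x gives the same grasp; the last joint's range is limited). The gripper opens to 95 mm and grips with 3 to 60 N. Pads are 20 mm wide; open, the fingers measure 119 mm over their backs; the gripper's body (75 mm by 180 mm) begins 59 mm behind the grasp point.
Start: joints at [-1.399, 0.491, 1.559, -0, 1.092, -0.106], TCP at [171.423, -601.049, 222.661] pointing down, gripper open.
Joint ranges: [-3.1, 3.1], [-0.84, 2.19], [0.05, 2.79], [-1.13, 4.28], [0.06, 2.93], [-2.69, 2.69]. Speed limits (rad/s): [2.22, 2.22, 2.79, 3.14, 3.14, 3.14].

### API

Orientations are given as a 3x3 rotation matrix whose columns are the frame's x, y, z axes.
In Python, from cell import manip, vision, silhouettes, place_of gives the robot as it stands. The module is installed in compiled form; this text tells all that it offers.
- The arm moves only by the tool arm_command, never from a script. Its argument "rows" is a list that holds one entry, the list of rows, each a list of 7 numbers: the shift along the world's x, y, z in mm, then the turn, a rotation vector about the world's x, y, z in rad, then the gripper command: -1 is shut, 1 is fully open, values between are in proportion. In form: [[[x, y, z, wx, wy, wz, jaw], ...]]. A call has 1 to 5 rows; each row is the pose to reach, as a shift and turn from the pose measured when the call began; what a row does not reach only later rows make up. A row lasts 1/10 s, in which the tool goes at most 50 mm and 8.59 degrees, less where a joint would pass 70% of its speed; a pose out of reach is approached as far as the arm can. A call with a gripper value outside its range is refused whole. The fingers move at their own pace and stop on an object; "force" is the grip in N (left out, the last holds). Time passes only in rows, so rows that repeat a pose let the fingers close. It gives the time, the measured TCP pose, the force and the opening at its end, in the units of the state.
- manip.state(): the state, without advancing time (a new reading comes with each control period).
- vision.capture(name): name is "scene" or "top"; returns a dict with "img" (384x512x3 uint8, blue, green, red), "fov_y" (degrees; the focal length in pixels is half the picture's height over the tangent of half this angle, whatever the lens; pixels are square), "cx", "cy" (the principal point, pixels), "R" (3x3) and "t" (3): a world point X has camera coordinates R X + t. Camera axes: x right, y down, z forward; pixel columns grow to the right and rows downward; lengths in mm; the calibration is good to about 2 mm. A picture is of the moment at which its call begins. There is no depth.
- manip.job_done(): hands the job in, once; it reports no verdict.
Trained networks look in a picture, given as the dict that the camera call returned (one of the last four; its "shot" number tells which), for a name from the list of things; names that differ only in an ending like _2 or _b are one class to them, and where a whole thing is asked for, a point or a joint stands for the part that bears it (a point fixed in the world has none). Each returns a list of dicts, best first, with "conf" (0 to 1); they miss things now and then, are a little off and sometimes report something else, mostly with a low value. They report only what shows in the picture. A call takes as long as a camera call. They do not tell look-alikes from the thing itself.
- silhouettes(label, picture): "region" (384x512 bool, what is visible of it).
- place_of(label, picture): "centre" ([x, y, z] in mm, in world coordinates, good to about 4 mm: a listed point, or the origin of a listed thing).
The state is a dict: "clock": time; "joint_pos": joint angles; "joint_velocities": joint speeds; "joint_efforts": joint torques, N m; "ee_pos": TCP position; "ee_rot": TCP orientation; "wrist_force": force on the tool from outside, world axes, zero at the start; "moment": the same for the moment, N m; "grip_width": finger opening in mm.
Only numpy, scipy, OpenCV 4.12 (cv2) and the standard library are available. Lean on these libraries where they do the work, as an engineer would, in place of code of your own. Each camera call takes 0.05 s, during which the arm holds its last target.

## Working session

There is one attempt and no reset: what is moved stays moved. The work goes in short steps, Python scripts to look and compute and a tool call to move; the robot and the scene stay as the last step left them, time stands still between calls to the robot, and variables do not carry over. Pictures are saved under pics/ and viewed, and the job is handed in when it is done.

Besides the shell and the picture viewer there is one more tool, called after "Emit:" by a JSON object that holds its "name" and its "arguments", one argument or row to a line. arm_command: Moves the arm, as the interface text tells. Its arguments: {"type":"object","properties":{"rows":{"type":"array","items":{"type":"array","items":{"type":"array","items":{"type":"number"}}}},"force":{"type":"number"}},"required":["rows"]}

```bash
mkdir -p pics; ls
cat > h.py <<'E'
import numpy as np, cv2
from cell import manip, vision, silhouettes, place_of
def K(p):
    f=384/2/np.tan(np.radians(p["fov_y"])/2); return f,p["cx"],p["cy"]
def proj(p,X):
    f,cx,cy=K(p); c=np.array(p["R"])@np.array(X,float)+np.array(p["t"]); return f*c[0]/c[2]+cx,f*c[1]/c[2]+cy
def back(p,u,v,z):
    f,cx,cy=K(p); R=np.array(p["R"]);t=np.array(p["t"]).ravel()
    o=-R.T@t; d=R.T@np.array([(u-cx)/f,(v-cy)/f,1.]); return o+d*(z-o[2])/d[2]
E
python3 - <<'E'
from h import *
s=manip.state(); print(s)
for n in("scene","top"):
    p=vision.capture(n); print(n,{k:v for k,v in p.items() if k!="img"})
    cv2.imwrite(f"pics/{n}0.png",cv2.resize(p["img"],(768,576),interpolation=cv2.INTER_CUBIC))
    for l in ["fixture","head_tip","lay","tail_tip","tail_grip","tube","scanner","scanner_nose","station","scanner_rest","bin","offcut0","offcut1","tape","deburrer","mug","wrench"]:
        print(l,[(np.round(d["centre"]).tolist(),round(d["conf"],2)) for d in place_of(l,p)])
E
```

```text
pics
{'clock': 0.0, 'joint_pos': array([-1.39858776e+00,  4.91573172e-01,  1.55944702e+00,  4.31205994e-05,
        1.09169933e+00, -1.05576621e-01]), 'joint_velocities': array([ 0.0013164 , -0.00059916, -0.00032593,  0.00124026,  0.00089718,
        0.00021003]), 'joint_efforts': array([-1.41870983e-04, -6.12638497e+01, -2.58178747e+01,  6.92774914e-02,
        4.82942036e-02, -1.20532204e-04]), 'ee_pos': array([ 171.39713123, -600.79745907,  222.05412317]), 'ee_rot': array([[-1.55400130e-04,  2.74207192e-01, -9.61670625e-01],
       [ 1.11676454e-03, -9.61669990e-01, -2.74207191e-01],
       [-9.99999364e-01, -1.11657149e-03, -1.56781227e-04]]), 'wrist_force': array([ 0.91840196, -0.75481646, -0.1566173 ]), 'moment': array([ 0.00086472,  0.01972344, -0.01047709]), 'grip_width': 95.02658363249368}
scene {'fov_y': 52.7686126957195, 'cx': 251.14562890198093, 'cy': 189.31898891202468, 'R': array([[ 0.20942032,  0.97774267,  0.01274359],
       [ 0.78625636, -0.1606297 , -0.59665654],
       [-0.58132956,  0.13497173, -0.80239552]]), 't': array([ -92.30597086, -313.16564508, 1486.595677
[... 2007 characters left out ...]
 10.0], 0.33)]
bin [([461.0, -421.0, 23.0], 0.73), ([478.0, 359.0, 5.0], 0.72), ([609.0, -38.0, 68.0], 0.43)]
offcut0 [([510.0, 50.0, 25.0], 0.63), ([489.0, -38.0, 20.0], 0.51), ([495.0, -181.0, 19.0], 0.43), ([536.0, -109.0, 26.0], 0.39), ([621.0, -129.0, 70.0], 0.37), ([480.0, 124.0, 28.0], 0.36)]
offcut1 [([510.0, 50.0, 25.0], 0.63), ([489.0, -38.0, 20.0], 0.51), ([495.0, -181.0, 19.0], 0.43), ([536.0, -109.0, 26.0], 0.39), ([621.0, -129.0, 70.0], 0.37), ([480.0, 124.0, 28.0], 0.36)]
tape [([670.0, -16.0, 8.0], 0.64)]
deburrer [([690.0, -115.0, 8.0], 0.52)]
mug [([661.0, -345.0, -1.0], 0.79)]
wrench [([656.0, 320.0, -0.0], 0.73), ([466.0, -318.0, 12.0], 0.61), ([616.0, -10.0, 1.0], 0.34)]
```

View pics/scene0.png

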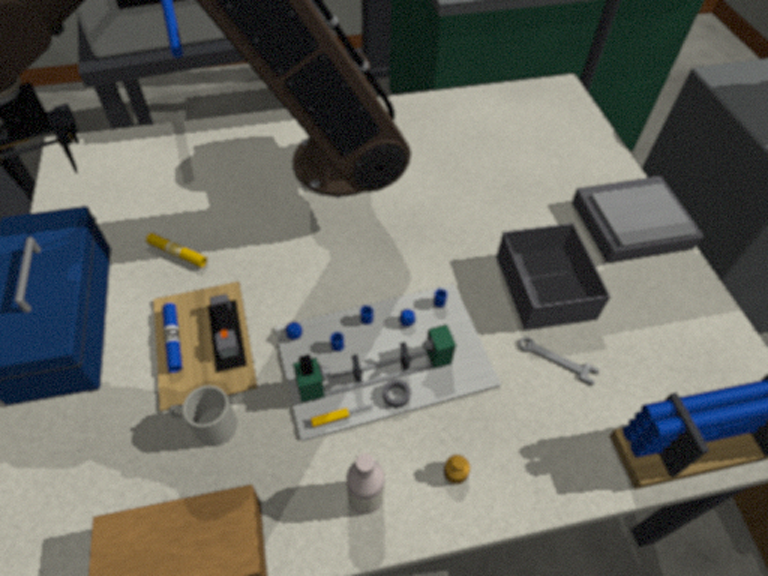

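View pics/top0.png

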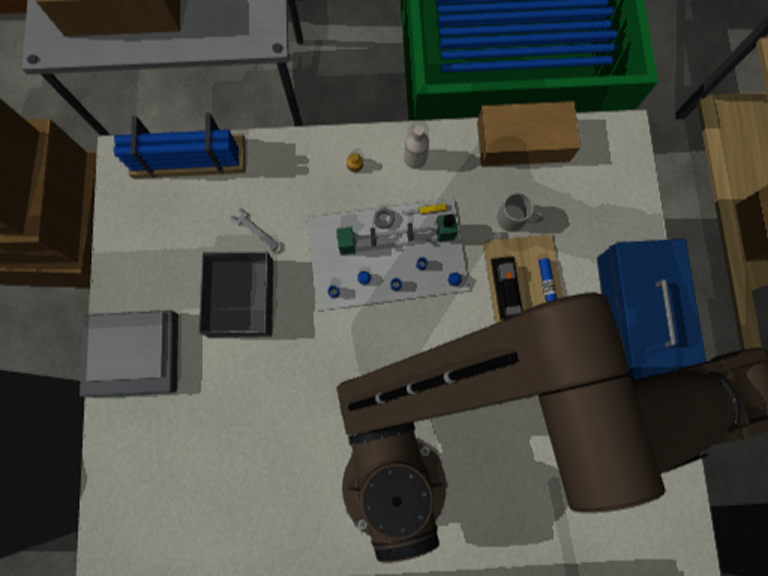

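The five blue offcuts in the scene picture (768 px wide) are lumps at (293,330) and (408,317), and stubs at (338,341), (367,314) and (441,297). The target tube is at (172,337), blue with a white band. The look-alikes are the yellow tube (176,250), the racked blue tubes (700,430), the blue tubes in the green crate (top picture) and the yellow deburrer (330,417). Next I'll fit the fixture, station and bin poses.

```bash
cat > fit.py <<'E'
from h import *
from scipy.optimize import least_squares
pts={"fixture":(0,0,0),"head_tip":(0,62,68),"lay":(0,-26,68),"tail_tip":(0,-122,68),"tail_grip":(0,None,113)}
ps={n:vision.capture(n) for n in("scene","top")}
obs=[]
for n,p in ps.items():
    for l,q in pts.items():
        if l=="tail_grip": continue
        r=place_of(l,p)
        if r: obs.append((q,r[0]["centre"],r[0]["conf"]))
def res(v):
    x,y,a=v;c,s=np.cos(a),np.sin(a)
    return np.concatenate([[ (x+c*q[0]-s*q[1]-o[0]),(y+s*q[0]+c*q[1]-o[1])] for q,o,w in obs])
r=least_squares(res,[612,-10,0.07],loss="soft_l1",f_scale=4); print(r.x,np.round(r.fun,1))
x,y,a=r.x
def W(q): 
    c,s=np.cos(a),np.sin(a); return [x+c*q[0]-s*q[1],y+s*q[0]+c*q[1],q[2]]
for n,p in ps.items():
    S=4 if n=="top" else 4
    im=cv2.resize(p["img"],None,fx=S,fy=S,interpolation=cv2.INTER_CUBIC)
    def P(q): 
        u,v=proj(p,W(q)); return (int(S*(u+.5)),int(S*(v+.5)))
    c=[P(q) for q in[(-160,-195,8),(90,-195,8),(90,195,8),(-160,195,8)]]
    for i in range(4): cv2.line(im,c[i],c[(i+1)%4],(0,0,255),1)
    for q in[(0,62,68),(0,-122,68),(0,-26,68)]: cv2.circle(im,P(q),4,(0,255,255),1)
    for q in [(-25,80,84),(-25,120,84),(25,80,84),(25,120,84)]: cv2.circle(im,P(q),3,(255,0,255),1)
    cc=np.array(c); l,t=cc.min(0)-20; rr,b=cc.max(0)+20
    k=im[t:b,l:rr]; print(k.shape); cv2.imwrite(f"pics/fit_{n}.png",k[:600,:800])
E
python3 fit.py
```

```text
[ 6.11290013e+02 -9.25712613e+00  7.54546650e-02] [ 0.7  0.9  1.8 -2.2  0.8  3.   0.7 -3.  -0.6  1.8 -4.   3.1  0.8 -0.3
 -1.3 -3.9]
(455, 645, 3)
(338, 474, 3)
```

View pics/fit_scene.png

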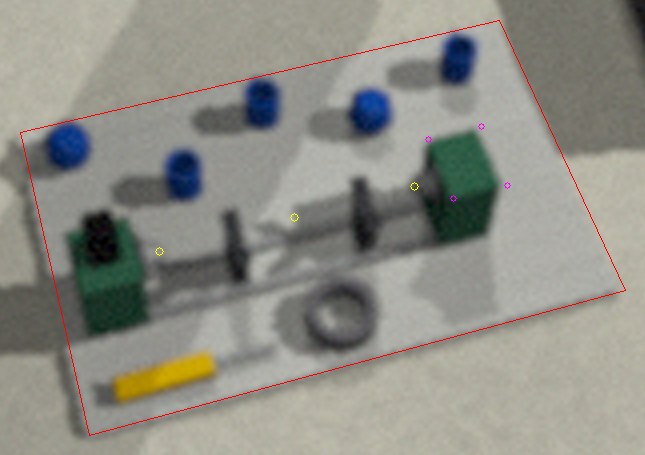

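View pics/fit_top.png

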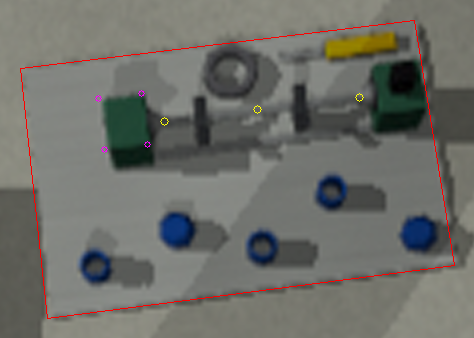

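```bash
cat > fit2.py <<'E'
from h import *
from scipy.optimize import minimize
ps={n:vision.capture(n) for n in("scene","top")}
S=4
def box(x0,x1,y0,y1,z0,z1): return [(a,b,c) for a in(x0,x1) for b in(y0,y1) for c in(z0,z1)]
G=[box(-25,25,80,120,8,84)]
tgt={}
for n,p in ps.items():
    im=cv2.resize(p["img"],None,fx=S,fy=S,interpolation=cv2.INTER_CUBIC).astype(int)
    b,g,r=im[...,0],im[...,1],im[...,2]
    m=((g>r+18)&(g>b+10)).astype(np.uint8)
    u,v=proj(p,(605,90,46)); nl,lab,st,ce=cv2.connectedComponentsWithStats(m)
    k=np.argmin([np.hypot(*(ce[i]-np.array([S*u,S*v])))+(1e6 if st[i,4]<500 or i==0 else 0) for i in range(nl)])
    print(n,st[k],ce[k]); tgt[n]=lab==k
def mask(p,v,polys,off):
    x,y,a=v;c,s=np.cos(a),np.sin(a); M=np.zeros((384*S,512*S),np.uint8)
    for P in polys:
        q=np.array([proj(p,(x+c*X-s*Y,y+s*X+c*Y,Z)) for X,Y,Z in P]); q=S*(q+off)
        cv2.fillConvexPoly(M,cv2.convexHull(np.round(q*16).astype(np.int32)),1,shift=4)
    return M>0
for off in (0,.5):
  for ns in (["scene"],["top"],["scene","top"]):
    def cost(v):
        t=0
        for n in ns:
            M=mask(ps[n],v,G,off); t+=1-(M&tgt[n]).sum()/(M|tgt[n]).sum()
        return t
    best=None
    for a in (.055,.075,.095):
        r=minimize(cost,[611,-9,a],method="Nelder-Mead",options=dict(initial_simplex=[[611,-9,a],[617,-9,a],[611,-3,a],[611,-9,a+.03]],xatol=.02,fatol=1e-4))
        if best is None or r.fun<best.fun: best=r
    print(off,ns,np.round(best.x,3),round(best.fun,3))
E
python3 fit2.py
```

```text
scene [1145  868   69  109 4541] [1179.70865448  915.86280555]
top [ 896  606   48   56 2130] [919.55352113 633.38591549]
0 ['scene'] [ 5.67774e+02 -3.42600e+00 -3.48000e-01] 0.385
0 ['top'] [ 6.11636e+02 -1.32260e+01  1.01000e-01] 0.355
0 ['scene', 'top'] [ 6.09866e+02 -1.32520e+01  9.30000e-02] 0.799
0.5 ['scene'] [ 5.67104e+02 -4.98900e+00 -3.17000e-01] 0.383
0.5 ['top'] [ 6.14625e+02 -1.11030e+01  1.09000e-01] 0.354
0.5 ['scene', 'top'] [ 6.13355e+02 -1.17390e+01  1.06000e-01] 0.799
```

```bash
cat >> fit2.py <<'E'
v=(611.3,-10,.0755)
for n,p in ps.items():
    im=cv2.resize(p["img"],None,fx=S,fy=S,interpolation=cv2.INTER_CUBIC)
    cs,_=cv2.findContours(tgt[n].astype(np.uint8),0,1); cv2.drawContours(im,cs,-1,(0,255,255),1)
    cs,_=cv2.findContours(mask(p,v,G,0.5).astype(np.uint8),0,1); cv2.drawContours(im,cs,-1,(0,0,255),1)
    u,w=proj(p,(605,90,46)); u=int(S*u);w=int(S*w)
    cv2.imwrite(f"pics/g_{n}.png",cv2.resize(im[w-75:w+75,u-90:u+90],None,fx=3,fy=3))
E
python3 fit2.py >/dev/null; python3 -c "
import cv2,numpy as np
a=cv2.imread('pics/g_scene.png');b=cv2.imread('pics/g_top.png');cv2.imwrite('pics/g.png',cv2.resize(np.hstack([a,b]),(800,334)))"
```

```text
(no output)
```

View pics/g.png

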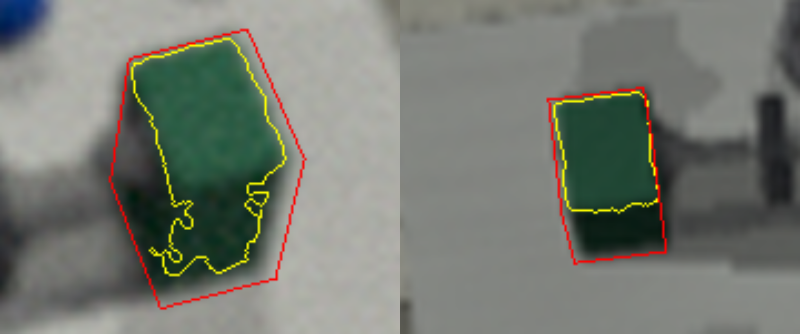

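```bash
sed -i 's/m=((g>r+18).*/m=((g>1.25*r)\&(g>1.08*b)\&(g>r+5)).astype(np.uint8)/' fit2.py; python3 fit2.py; python3 -c "
import cv2,numpy as np
a=cv2.imread('pics/g_scene.png');b=cv2.imread('pics/g_top.png');cv2.imwrite('pics/g2.png',cv2.resize(np.hstack([a,b]),(800,334)))"
```

```text
scene [1140  869   74  110 5626] [1176.93672236  923.24386776]
top [ 896  605   51   74 2914] [921.99897049 641.62834592]
0 ['scene'] [ 5.76496e+02 -7.36700e+00 -2.66000e-01] 0.246
0 ['top'] [ 6.11464e+02 -1.40950e+01  9.90000e-02] 0.117
0 ['scene', 'top'] [ 6.11575e+02 -1.41130e+01  9.90000e-02] 0.426
0.5 ['scene'] [ 5.7424e+02 -7.7100e+00 -2.6000e-01] 0.243
0.5 ['top'] [ 6.12718e+02 -1.23050e+01  9.90000e-02] 0.119
0.5 ['scene', 'top'] [ 6.14125e+02 -1.17800e+01  1.10000e-01] 0.432
```

View pics/g2.png

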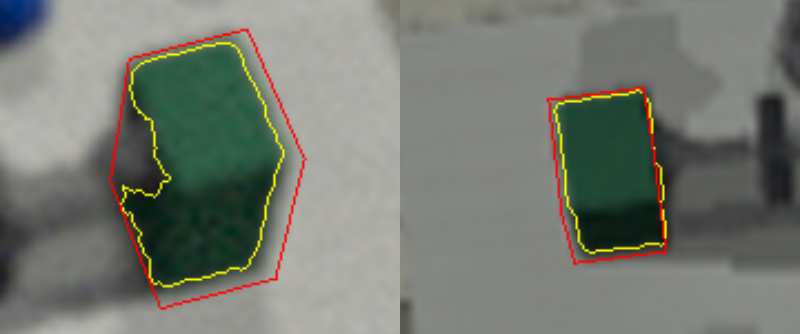

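The network fit and the overlays agree to about 3 mm: fixture origin about (612,-11), yaw about 0.08. The headstock outline is within 1–2 px in both pictures. I'll start with the lump at (494,-183).

Emit:
{"name": "arm_command", "arguments": {
  "rows": [
    [[35,45,0,0,0,0,0.3],[70,85,0,0,0,-0.1,0.3],[100,125,-10,0,0,-0.2,0.3],[130,165,-20,0,0,-0.2,0.3],[160,210,-30,0,0,-0.2,0.3]]
  ],
  "force": 15
}}

```text
clock: 3.1
ee_pos: [323.0, -403.3, 195.7]
ee_rot: [[0.0, 0.077, -0.997], [-0.001, -0.997, -0.077], [-1.0, 0.001, -0.0]]
wrist_force: [1.1, -2.1, -0.2]
grip_width: 63.7
```

Emit:
{"name": "arm_command", "arguments": {
  "rows": [
    [[35,45,-10,0,0,0,0.3],[70,90,-20,0,0,0,0.3],[105,130,-30,0,0,0,0.3],[140,175,-40,0,0,0,0.3],[162,208,-50,0,0,0,0.3]]
  ]
}}

```text
clock: 3.6
ee_pos: [474.8, -209.8, 150.0]
ee_rot: [[0.001, 0.077, -0.997], [-0.001, -0.997, -0.077], [-1.0, 0.001, -0.001]]
wrist_force: [1.3, -0.8, -1.6]
grip_width: 62.0
```

Emit:
{"name": "arm_command", "arguments": {
  "rows": [
    [[20,27,0,0,0,0,0.2],[20,27,0,0,0,0,0.2],[20,27,0,0,0,0,0.2]]
  ]
}}

```text
clock: 3.9
ee_pos: [495.0, -182.2, 150.0]
ee_rot: [[0.001, 0.079, -0.997], [-0.001, -0.997, -0.079], [-1.0, 0.001, -0.001]]
wrist_force: [0.4, -0.4, 0.1]
grip_width: 57.2
```

```bash
cat > look.py <<'E'
from h import *
import sys
s=manip.state(); print(np.round(s["clock"],2),np.round(s["ee_pos"],1),np.round(s["ee_rot"][:,1],3),round(s["grip_width"],1))
pre=sys.argv[1]; x0,x1,y0,y1=map(float,sys.argv[2:6]); out=[]
for n in("scene","top"):
    p=vision.capture(n)
    for l in sys.argv[6:]:
        print(n,l,[(np.round(d["centre"],1).tolist(),round(d["conf"],2)) for d in place_of(l,p)])
    c=np.array([proj(p,(x,y,z)) for x in(x0,x1) for y in(y0,y1) for z in (0,60)])
    a,b=c.min(0).astype(int).clip(0),c.max(0).astype(int); k=p["img"][a[1]:b[1],a[0]:b[0]]
    f=min(395/k.shape[1],560/k.shape[0]); print(n,"crop origin",a,"scale",round(f,2)); k=cv2.resize(k,None,fx=f,fy=f,interpolation=cv2.INTER_CUBIC)
    K_=np.zeros((560,395,3),np.uint8); K_[:k.shape[0],:k.shape[1]]=k; out.append(K_)
cv2.imwrite(f"pics/{pre}.png",np.hstack(out))
E
python3 look.py l1 440 700 -230 180 offcut0
```

```text
3.9 [ 495.  -182.2  150. ] [ 0.079 -0.997  0.001] 57.2
scene offcut0 [([539.0, -104.6, 28.2], 0.54), ([485.7, -30.0, 24.3], 0.52), ([482.8, 127.8, 27.9], 0.5), ([513.0, 46.7, 23.6], 0.42), ([495.5, -183.7, 26.0], 0.39)]
scene crop origin [175 179] scale 2.47
top offcut0 [([536.3, -103.8, 30.8], 0.6)]
top crop origin [204 130] scale 3.5
```

View pics/l1.png

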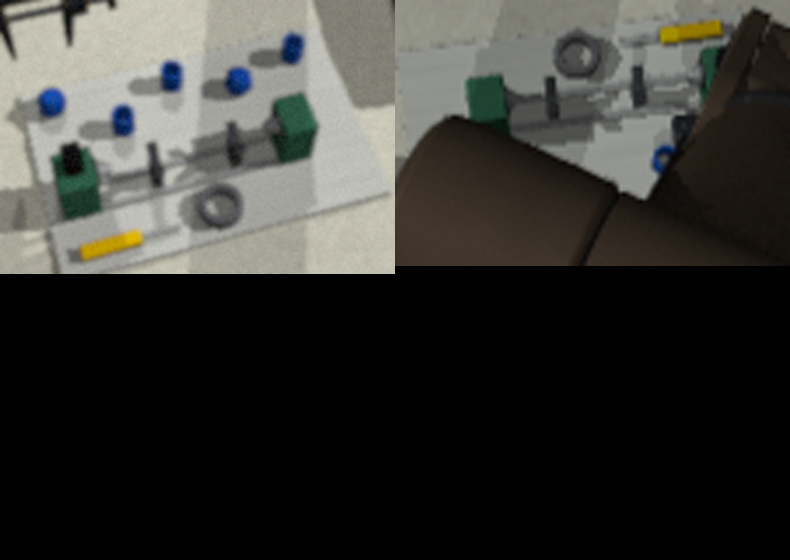

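All five offcuts are in place, and the lump at crop (51,102) sits under the fingers. Descending.

Emit:
{"name": "arm_command", "arguments": {
  "rows": [
    [[0,0,-45,0,0,0,0.2],[0,0,-90,0,0,0,0.2],[0,-1,-120,0,0,0,0.2],[0,-1,-130,0,0,0,0.2],[0,-1,-130,0,0,0,0.2]]
  ]
}}

```text
clock: 4.6
ee_pos: [493.7, -185.2, 19.5]
ee_rot: [[-0.0, 0.074, -0.997], [-0.001, -0.997, -0.074], [-1.0, 0.001, 0.0]]
wrist_force: [-0.1, 0.3, 0.1]
grip_width: 57.1
```

Emit:
{"name": "arm_command", "arguments": {
  "rows": [
    [[0,0,0,0,0,0,-1],[0,0,0,0,0,0,-1],[0,0,0,0,0,0,-1],[0,0,0,0,0,0,-1],[0,0,0,0,0,0,-1]]
  ],
  "force": 20
}}

```text
clock: 5.1
ee_pos: [494.2, -185.5, 20.6]
ee_rot: [[0.001, 0.074, -0.997], [-0.001, -0.997, -0.074], [-1.0, 0.002, -0.001]]
wrist_force: [-1.1, -0.4, 8.8]
grip_width: 34.7
```

Emit:
{"name": "arm_command", "arguments": {
  "rows": [
    [[0,0,40,0,0,0,-1],[0,0,90,0,0,0,-1],[0,35,125,0,0,0,-1],[0,80,130,0,0,0,-1],[0,130,130,0,0,0,-1]]
  ]
}}

```text
clock: 5.6
ee_pos: [494.6, -54.7, 152.8]
ee_rot: [[0.006, 0.073, -0.997], [-0.003, -0.997, -0.073], [-1.0, 0.003, -0.005]]
wrist_force: [0.9, -0.4, -1.4]
grip_width: 35.0
```

Emit:
{"name": "arm_command", "arguments": {
  "rows": [
    [[0,50,0,0,0,0,-1],[0,100,0,0,0,0,-1],[0,150,0,0,0,0,-1],[0,200,0,0,0,0,-1],[0,250,0,0,0,0,-1]]
  ]
}}

```text
clock: 6.1
ee_pos: [494.2, 196.7, 153.4]
ee_rot: [[0.006, 0.073, -0.997], [-0.002, -0.997, -0.073], [-1.0, 0.003, -0.006]]
wrist_force: [0.0, -1.0, -0.3]
grip_width: 34.7
```

Emit:
{"name": "arm_command", "arguments": {
  "rows": [
    [[-5,50,0,0,0,0,-1],[-10,100,0,0,0,0,-1],[-15,150,0,0,0,0,-1],[-15,175,0,0,0,0,-1],[-15,185,0,0,0,0,-1]]
  ]
}}

```text
clock: 6.6
ee_pos: [478.5, 384.3, 153.7]
ee_rot: [[0.007, 0.076, -0.997], [-0.002, -0.997, -0.076], [-1.0, 0.002, -0.007]]
wrist_force: [-0.2, -0.5, -0.5]
grip_width: 35.0
```

Emit:
{"name": "arm_command", "arguments": {
  "rows": [
    [[5,-22,0,0,0,0,-1],[5,-22,-45,0,0,0,-1],[5,-22,-85,0,0,0,-1],[5,-22,-90,0,0,0,-1],[5,-22,-90,0,0,0,0.1]]
  ]
}}

```text
clock: 7.1
ee_pos: [483.5, 361.7, 63.7]
ee_rot: [[0.006, 0.075, -0.997], [-0.003, -0.997, -0.075], [-1.0, 0.003, -0.006]]
wrist_force: [0.0, 0.7, 0.7]
grip_width: 38.9
```

Emit:
{"name": "arm_command", "arguments": {
  "rows": [
    [[0,0,0,0,0,0,0.1],[0,0,0,0,0,0,0.1],[0,0,0,0,0,0,0.1],[0,0,40,0,0,0,0.1],[0,0,90,0,0,0,0.1]]
  ]
}}

```text
clock: 7.6
ee_pos: [482.8, 361.2, 153.8]
ee_rot: [[0.003, 0.075, -0.997], [-0.004, -0.997, -0.075], [-1.0, 0.004, -0.003]]
wrist_force: [0.4, 0.2, 0.6]
grip_width: 52.2
```

```bash
python3 look.py l2 360 700 -230 460 offcut0 bin
```

```text
7.6 [482.8 361.2 153.8] [ 0.075 -0.997  0.004] 52.2
scene offcut0 [([513.1, 48.4, 23.6], 0.65), ([538.4, -101.1, 27.2], 0.55), ([485.2, 359.8, 21.4], 0.49), ([480.9, 126.2, 28.0], 0.42), ([488.5, -32.0, 21.9], 0.39)]
scene bin [([479.2, 361.2, 0.4], 0.66), ([463.0, -417.8, 21.2], 0.35)]
scene crop origin [173 147] scale 1.54
top offcut0 [([508.3, 48.8, 22.2], 0.54), ([477.6, 125.7, 27.8], 0.46), ([539.7, -104.2, 29.3], 0.42), ([489.0, -36.6, 26.6], 0.4)]
top bin [([478.1, 361.9, 3.5], 0.58)]
top crop origin [129 130] scale 2.08
```

View pics/l2.png

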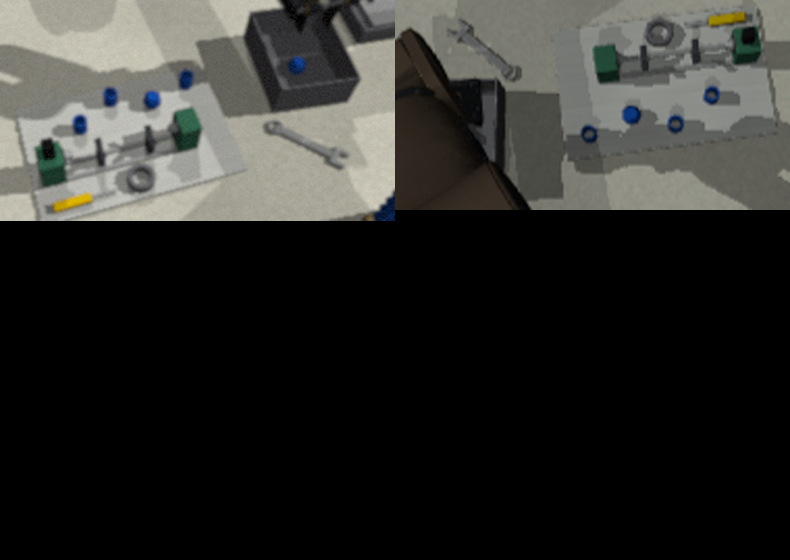

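The lump is in the bin (scene crop (297,65)). Next, the stub at (480,126).

Emit:
{"name": "arm_command", "arguments": {
  "rows": [
    [[0,-50,0,0,0,0,0.1],[0,-100,0,0,0,0,0.1],[-3,-150,0,0,0,0,0.1],[-3,-200,0,0,0,0,0.1],[-3,-235,0,0,0,0,0.1]]
  ]
}}

```text
clock: 8.4
ee_pos: [479.2, 124.0, 152.3]
ee_rot: [[0.003, 0.075, -0.997], [-0.003, -0.997, -0.075], [-1.0, 0.004, -0.003]]
wrist_force: [0.7, 0.8, 0.2]
grip_width: 52.5
```

Emit:
{"name": "arm_command", "arguments": {
  "rows": [
    [[0,0,-30,0,0,0,0.1],[0,0,-75,0,0,0,0.1],[0,0,-110,0,0,0,0.1],[0,0,-120,0,0,0,0.1],[0,0,-120,0,0,0,0.1]]
  ]
}}

```text
clock: 8.9
ee_pos: [478.3, 123.9, 30.9]
ee_rot: [[-0.001, 0.075, -0.997], [-0.004, -0.997, -0.075], [-1.0, 0.004, 0.001]]
wrist_force: [-0.8, 0.3, 0.4]
grip_width: 52.3
```

Emit:
{"name": "arm_command", "arguments": {
  "rows": [
    [[0,2,-9,0,0,0,0.1],[0,2,-9,0,0,0,-1],[0,2,-9,0,0,0,-1],[0,2,-9,0,0,0,-1],[0,2,-9,0,0,0,-1]]
  ],
  "force": 20
}}

```text
clock: 9.4
ee_pos: [478.6, 125.9, 22.6]
ee_rot: [[0.0, 0.075, -0.997], [-0.004, -0.997, -0.075], [-1.0, 0.004, 0.0]]
wrist_force: [-0.9, -0.3, 3.8]
grip_width: 28.0
```

Emit:
{"name": "arm_command", "arguments": {
  "rows": [
    [[0,0,0,0,0,0,-1],[0,0,40,0,0,0,-1],[0,10,90,0,0,0,-1],[0,50,120,0,0,0,-1],[0,95,125,0,0,0,-1]]
  ]
}}

```text
clock: 9.9
ee_pos: [480.0, 221.7, 151.6]
ee_rot: [[0.006, 0.072, -0.997], [-0.002, -0.997, -0.072], [-1.0, 0.002, -0.006]]
wrist_force: [1.8, 0.1, -1.8]
grip_width: 28.3
```

Emit:
{"name": "arm_command", "arguments": {
  "rows": [
    [[10,50,0,0,0,0,-1],[20,95,0,0,0,0,-1],[35,130,0,0,0,0,-1],[38,138,-35,0,0,0,-1],[38,140,-75,0,0,0,-1]]
  ]
}}

```text
clock: 10.4
ee_pos: [518.7, 363.7, 76.7]
ee_rot: [[0.009, 0.074, -0.997], [0.0, -0.997, -0.074], [-1.0, 0.001, -0.009]]
wrist_force: [-0.1, 0.7, -1.5]
grip_width: 28.5
```

Emit:
{"name": "arm_command", "arguments": {
  "rows": [
    [[0,0,-10,0,0,0,-1],[0,0,-10,0,0,0,0.1],[0,0,-10,0,0,0,0.1],[0,0,-10,0,0,0,0.1],[0,0,40,0,0,0,0.1]]
  ]
}}

```text
clock: 10.9
ee_pos: [517.0, 362.3, 113.7]
ee_rot: [[0.003, 0.073, -0.997], [-0.004, -0.997, -0.073], [-1.0, 0.004, -0.002]]
wrist_force: [0.5, 0.0, 0.6]
grip_width: 50.8
```

Emit:
{"name": "arm_command", "arguments": {
  "rows": [
    [[0,-10,45,0,0,0,0.1],[0,-60,50,0,0,0,0.1],[0,-110,50,0,0,0,0.1],[0,-160,50,0,0,0,0.1],[0,-210,50,0,0,0,0.1]]
  ]
}}

```text
clock: 11.4
ee_pos: [517.0, 150.7, 165.5]
ee_rot: [[0.006, 0.074, -0.997], [-0.003, -0.997, -0.074], [-1.0, 0.004, -0.005]]
wrist_force: [1.3, 0.1, 0.1]
grip_width: 52.2
```

```bash
python3 look.py l3 360 700 -230 460 offcut0
```

```text
11.4 [517.  150.7 165.5] [ 0.074 -0.997  0.004] 52.2
scene offcut0 [([520.5, 366.8, 21.7], 0.63), ([513.1, 50.0, 23.6], 0.57), ([487.2, 359.5, 21.4], 0.45), ([488.5, -33.1, 24.9], 0.44), ([538.5, -100.2, 24.1], 0.43), ([612.3, -36.8, 67.6], 0.41)]
scene crop origin [173 147] scale 1.54
top offcut0 [([607.6, 48.4, 67.2], 0.65), ([486.5, 366.3, 15.4], 0.52), ([507.9, 46.6, 21.8], 0.44), ([541.3, -104.8, 28.6], 0.43), ([487.0, -37.3, 22.2], 0.36), ([517.9, 362.5, 24.2], 0.36)]
top crop origin [129 130] scale 2.08
```

View pics/l3.png

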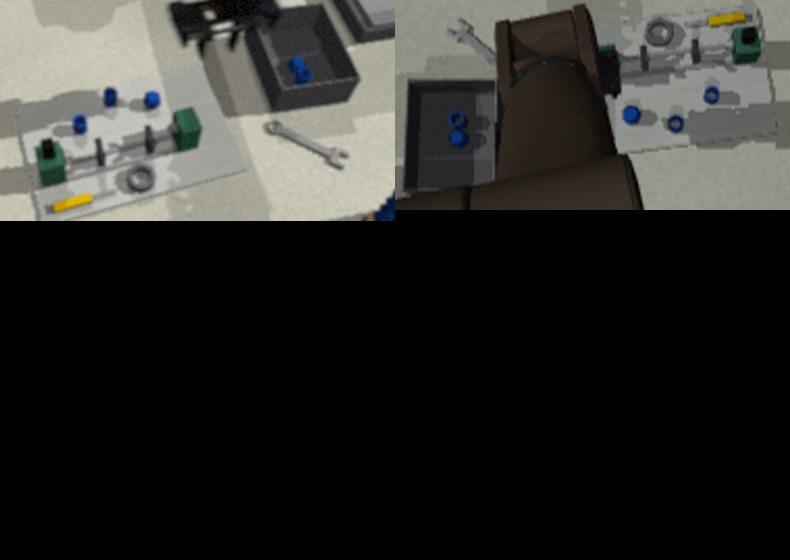

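Both are in the bin (crop (298,65) and (303,74)). Next, the lump at (510,48).

Emit:
{"name": "arm_command", "arguments": {
  "rows": [
    [[-3,-50,0,0,0,0,0.25],[-6,-95,0,0,0,0,0.25],[-6,-102,-30,0,0,0,0.25],[-6,-102,-75,0,0,0,0.25],[-6,-102,-105,0,0,0,0.25]]
  ]
}}

```text
clock: 12.1
ee_pos: [511.7, 50.3, 59.1]
ee_rot: [[0.006, 0.071, -0.997], [-0.003, -0.997, -0.071], [-1.0, 0.004, -0.006]]
wrist_force: [-0.1, -0.3, -0.0]
grip_width: 59.3
```

Emit:
{"name": "arm_command", "arguments": {
  "rows": [
    [[0,0,-25,0,0,0,0.25],[0,0,-40,0,0,0,0.25],[0,0,-40,0,0,0,-1],[0,0,-40,0,0,0,-1],[0,0,-40,0,0,0,-1]]
  ]
}}

```text
clock: 12.6
ee_pos: [512.2, 50.9, 19.9]
ee_rot: [[0.007, 0.072, -0.997], [-0.003, -0.997, -0.072], [-1.0, 0.004, -0.007]]
wrist_force: [0.2, -0.5, -0.4]
grip_width: 41.1
```

Emit:
{"name": "arm_command", "arguments": {
  "rows": [
    [[0,0,0,0,0,0,-1],[0,0,0,0,0,0,-1],[0,0,0,0,0,0,-1]]
  ]
}}

```text
clock: 12.9
ee_pos: [512.4, 51.0, 20.3]
ee_rot: [[0.008, 0.072, -0.997], [-0.003, -0.997, -0.072], [-1.0, 0.004, -0.008]]
wrist_force: [0.1, 0.5, 3.1]
grip_width: 35.3
```

Target drop at (450,365).

Emit:
{"name": "arm_command", "arguments": {
  "rows": [
    [[0,0,0,0,0,0,-1],[0,0,40,0,0,0,-1],[0,10,85,0,0,0,-1],[0,45,120,0,0,0,-1],[-10,90,135,0,0,0,-1]]
  ]
}}

```text
clock: 13.4
ee_pos: [504.1, 141.2, 158.7]
ee_rot: [[0.013, 0.069, -0.998], [-0.003, -0.998, -0.069], [-1.0, 0.003, -0.013]]
wrist_force: [0.9, 0.6, -0.9]
grip_width: 34.9
```

Emit:
{"name": "arm_command", "arguments": {
  "rows": [
    [[-10,48,0,0,0,0,-1],[-20,95,0,0,0,0,-1],[-30,140,0,0,0,0,-1],[-40,185,0,0,0,0,-1],[-50,220,0,0,0,0,-1]]
  ]
}}

```text
clock: 13.9
ee_pos: [453.2, 363.4, 158.7]
ee_rot: [[0.013, 0.07, -0.997], [-0.002, -0.998, -0.07], [-1.0, 0.003, -0.013]]
wrist_force: [0.7, 0.9, -0.5]
grip_width: 35.0
```

Emit:
{"name": "arm_command", "arguments": {
  "rows": [
    [[0,0,-30,0,0,0,-1],[0,0,-75,0,0,0,-1],[0,0,-88,0,0,0,-1],[0,0,-88,0,0,0,0.1],[0,0,-88,0,0,0,0.1]]
  ]
}}

```text
clock: 14.4
ee_pos: [454.0, 363.5, 71.9]
ee_rot: [[0.014, 0.069, -0.997], [-0.002, -0.998, -0.07], [-1.0, 0.003, -0.014]]
wrist_force: [0.9, -0.1, 1.0]
grip_width: 45.7
```

Emit:
{"name": "arm_command", "arguments": {
  "rows": [
    [[0,0,0,0,0,0,0.1],[0,0,40,0,0,0,0.1],[0,0,85,0,0,0,0.1],[10,-40,90,0,0,0,0.1],[20,-90,90,0,0,0,0.1]]
  ]
}}

```text
clock: 14.9
ee_pos: [474.8, 274.8, 165.4]
ee_rot: [[0.02, 0.072, -0.997], [0.001, -0.997, -0.072], [-1.0, 0.001, -0.02]]
wrist_force: [0.8, -0.9, -0.1]
grip_width: 52.4
```

Emit:
{"name": "arm_command", "arguments": {
  "rows": [
    [[5,-50,0,0,0,0,0.1],[10,-100,0,0,0,0,0.1],[10,-150,0,0,0,0,0.1],[10,-200,0,0,0,0,0.1],[10,-240,0,0,0,0,0.1]]
  ]
}}

```text
clock: 15.4
ee_pos: [484.9, 32.3, 167.1]
ee_rot: [[0.023, 0.071, -0.997], [0.001, -0.997, -0.071], [-1.0, 0.001, -0.023]]
wrist_force: [0.9, 0.7, 0.7]
grip_width: 52.3
```

```bash
python3 look.py l4 360 700 -230 460 offcut0
```

```text
15.4 [484.9  32.3 167.1] [ 0.071 -0.997  0.001] 52.3
scene offcut0 [([628.3, -168.4, 111.9], 0.66), ([539.0, -103.4, 27.9], 0.63), ([487.2, -31.7, 26.4], 0.61), ([485.4, 361.2, 23.0], 0.57), ([521.0, 362.9, 19.5], 0.54), ([405.6, 370.3, 21.2], 0.47)]
scene crop origin [173 147] scale 1.54
top offcut0 [([537.9, -102.8, 26.3], 0.6), ([398.7, 370.5, 18.5], 0.58), ([515.7, 360.8, 23.9], 0.5), ([485.2, 364.8, 16.6], 0.48)]
top crop origin [129 130] scale 2.08
```

View pics/l4.png

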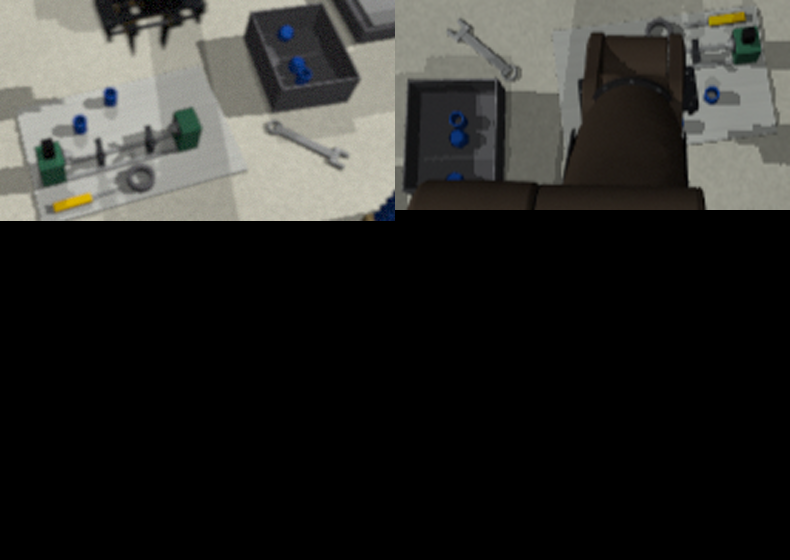

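Three are in the bin. Next, the stub at (488,-34), correcting the small tilt on the way.

Emit:
{"name": "arm_command", "arguments": {
  "rows": [
    [[2,-40,0,0,0.023,0,0.1],[2,-66,-20,0,0.023,0,0.1],[2,-66,-65,0,0.023,0,0.1],[2,-66,-105,0,0.023,0,0.1],[2,-66,-115,0,0.023,0,0.1]]
  ]
}}

```text
clock: 16.1
ee_pos: [486.1, -30.7, 49.4]
ee_rot: [[-0.004, 0.071, -0.997], [0.002, -0.997, -0.071], [-1.0, -0.002, 0.004]]
wrist_force: [-1.2, 0.3, 1.3]
grip_width: 52.0
```

Emit:
{"name": "arm_command", "arguments": {
  "rows": [
    [[0,0,-20,0,0,0,0.1],[0,0,-31,0,0,0,0.1],[0,0,-31,0,0,0,-1],[0,0,-31,0,0,0,-1],[0,0,-31,0,0,0,-1]]
  ]
}}

```text
clock: 16.6
ee_pos: [486.7, -30.7, 19.5]
ee_rot: [[-0.003, 0.071, -0.997], [0.001, -0.997, -0.071], [-1.0, -0.001, 0.002]]
wrist_force: [-0.7, -0.4, 0.4]
grip_width: 33.6
```

Emit:
{"name": "arm_command", "arguments": {
  "rows": [
    [[0,0,0,0,0,0,-1],[0,0,0,0,0,0,-1],[0,0,0,0,0,0,-1]]
  ]
}}

```text
clock: 16.9
ee_pos: [486.9, -30.7, 19.9]
ee_rot: [[-0.002, 0.071, -0.997], [0.001, -0.997, -0.071], [-1.0, -0.001, 0.002]]
wrist_force: [-0.0, 0.1, 5.7]
grip_width: 28.1
```

Gripped (28.1 mm). Drop it at (445,345).

Emit:
{"name": "arm_command", "arguments": {
  "rows": [
    [[0,0,40,0,0,0,-1],[0,10,85,0,0,0,-1],[0,45,120,0,0,0,-1],[-5,90,140,0,0,0,-1],[-10,140,140,0,0,0,-1]]
  ]
}}

```text
clock: 17.4
ee_pos: [477.8, 110.1, 162.9]
ee_rot: [[0.004, 0.069, -0.998], [0.002, -0.998, -0.069], [-1.0, -0.001, -0.004]]
wrist_force: [1.4, 0.5, -0.1]
grip_width: 28.3
```

Emit:
{"name": "arm_command", "arguments": {
  "rows": [
    [[-5,50,0,0,0,0,-1],[-10,100,0,0,0,0,-1],[-20,150,0,0,0,0,-1],[-28,200,0,0,0,0,-1],[-32,235,0,0,0,0,-1]]
  ]
}}

```text
clock: 17.9
ee_pos: [444.7, 347.6, 163.0]
ee_rot: [[0.003, 0.07, -0.998], [0.002, -0.998, -0.07], [-1.0, -0.001, -0.004]]
wrist_force: [0.2, -0.2, -0.3]
grip_width: 28.2
```

Emit:
{"name": "arm_command", "arguments": {
  "rows": [
    [[0,0,-25,0,0,0,-1],[0,0,-70,0,0,0,-1],[0,0,-90,0,0,0,-1],[0,0,-90,0,0,0,0.1],[0,0,-90,0,0,0,0.1]]
  ]
}}

```text
clock: 18.4
ee_pos: [445.0, 347.6, 73.5]
ee_rot: [[0.003, 0.07, -0.998], [0.002, -0.998, -0.07], [-1.0, -0.001, -0.004]]
wrist_force: [0.8, -0.1, 0.2]
grip_width: 39.3
```

Emit:
{"name": "arm_command", "arguments": {
  "rows": [
    [[0,0,0,0,0,0,0.1],[0,0,40,0,0,0,0.1],[0,0,85,0,0,0,0.1],[10,-40,90,0,0,0,0.1],[20,-90,90,0,0,0,0.1]]
  ]
}}

```text
clock: 18.9
ee_pos: [465.7, 259.0, 166.8]
ee_rot: [[0.009, 0.073, -0.997], [0.004, -0.997, -0.073], [-1.0, -0.003, -0.01]]
wrist_force: [1.2, -0.0, -0.4]
grip_width: 52.5
```

Emit:
{"name": "arm_command", "arguments": {
  "rows": [
    [[15,-50,0,0,0,0,0.1],[30,-100,0,0,0,0,0.1],[45,-150,0,0,0,0,0.1],[60,-200,0,0,0,0,0.1],[65,-245,0,0,0,0,0.1]]
  ]
}}

```text
clock: 19.4
ee_pos: [531.3, 15.7, 168.6]
ee_rot: [[0.013, 0.073, -0.997], [0.004, -0.997, -0.073], [-1.0, -0.003, -0.013]]
wrist_force: [0.8, 0.5, -0.4]
grip_width: 51.9
```

```bash
python3 look.py l5 360 700 -230 460 offcut0
```

```text
19.4 [531.3  15.7 168.6] [ 0.073 -0.997 -0.003] 51.9
scene offcut0 [([486.2, 359.5, 24.1], 0.65), ([519.8, 363.3, 24.7], 0.63), ([401.7, 368.1, 22.5], 0.58), ([541.2, -99.9, 25.9], 0.49), ([442.2, 347.9, 19.9], 0.42)]
scene crop origin [173 147] scale 1.54
top offcut0 [([487.5, 367.5, 17.2], 0.49), ([536.3, -105.3, 27.7], 0.41), ([609.2, -34.2, 68.1], 0.4), ([517.0, 362.5, 25.0], 0.37)]
top crop origin [129 130] scale 2.08
```

View pics/l5.png

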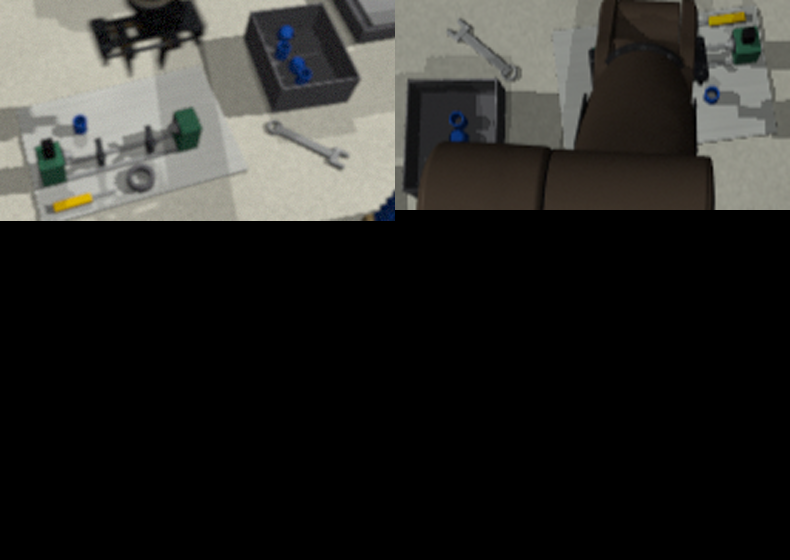

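Four are in the bin. The last stub is at (539,-103).

Emit:
{"name": "arm_command", "arguments": {
  "rows": [
    [[4,-50,0,0,0.013,0,0.1],[7,-95,0,0,0.013,0,0.1],[7,-118,-20,0,0.013,0,0.1],[7,-119,-65,0,0.013,0,0.1],[7,-119,-105,0,0.013,0,0.1]]
  ]
}}

```text
clock: 20.1
ee_pos: [537.9, -101.5, 62.9]
ee_rot: [[0.001, 0.071, -0.998], [0.003, -0.998, -0.071], [-1.0, -0.003, -0.001]]
wrist_force: [0.4, -0.8, 0.1]
grip_width: 52.2
```

Emit:
{"name": "arm_command", "arguments": {
  "rows": [
    [[0,0,-30,0,0,0,0.1],[0,0,-42,0,0,0,0.1],[0,0,-42,0,0,0,-1],[0,0,-42,0,0,0,-1],[0,0,-42,0,0,0,-1]]
  ]
}}

```text
clock: 20.6
ee_pos: [538.7, -101.4, 22.6]
ee_rot: [[0.003, 0.071, -0.997], [0.003, -0.997, -0.071], [-1.0, -0.002, -0.004]]
wrist_force: [0.8, 0.4, -0.2]
grip_width: 33.5
```

Emit:
{"name": "arm_command", "arguments": {
  "rows": [
    [[0,0,0,0,0,0,-1],[0,0,0,0,0,0,-1],[0,0,0,0,0,0,-1]]
  ]
}}

```text
clock: 20.9
ee_pos: [539.1, -101.5, 23.3]
ee_rot: [[0.005, 0.071, -0.997], [0.002, -0.997, -0.071], [-1.0, -0.002, -0.005]]
wrist_force: [-0.7, 0.9, 7.1]
grip_width: 27.8
```

Emit:
{"name": "arm_command", "arguments": {
  "rows": [
    [[0,0,40,0,0,0,-1],[0,10,85,0,0,0,-1],[0,45,120,0,0,0,-1],[-5,90,140,0,0,0,-1],[-10,140,140,0,0,0,-1]]
  ]
}}

```text
clock: 21.4
ee_pos: [530.0, 39.1, 166.4]
ee_rot: [[0.01, 0.069, -0.998], [0.002, -0.998, -0.069], [-1.0, -0.001, -0.01]]
wrist_force: [0.4, 0.9, -0.2]
grip_width: 28.0
```

Emit:
{"name": "arm_command", "arguments": {
  "rows": [
    [[-10,50,0,0,0,0,-1],[-20,100,0,0,0,0,-1],[-30,150,0,0,0,0,-1],[-40,200,0,0,0,0,-1],[-50,250,0,0,0,0,-1]]
  ]
}}

```text
clock: 21.9
ee_pos: [480.3, 285.4, 166.6]
ee_rot: [[0.01, 0.069, -0.998], [0.002, -0.998, -0.069], [-1.0, -0.001, -0.01]]
wrist_force: [0.2, -0.5, -0.4]
grip_width: 28.2
```

Emit:
{"name": "arm_command", "arguments": {
  "rows": [
    [[-5,35,0,0,0,0,-1],[-5,35,-30,0,0,0,-1],[-5,35,-75,0,0,0,-1],[-5,35,-88,0,0,0,-1],[-5,35,-90,0,0,0,-1]]
  ]
}}

```text
clock: 22.4
ee_pos: [474.8, 319.9, 75.4]
ee_rot: [[0.007, 0.069, -0.998], [0.001, -0.998, -0.069], [-1.0, -0.0, -0.007]]
wrist_force: [0.0, -0.4, -0.2]
grip_width: 28.0
```

Emit:
{"name": "arm_command", "arguments": {
  "rows": [
    [[0,0,0,0,0,0,0.1],[0,0,0,0,0,0,0.1],[0,0,0,0,0,0,0.1],[0,0,45,0,0,0,0.1],[0,0,90,0,0,0,0.1]]
  ]
}}

```text
clock: 22.9
ee_pos: [474.5, 319.6, 166.7]
ee_rot: [[0.006, 0.068, -0.998], [-0.0, -0.998, -0.068], [-1.0, 0.0, -0.006]]
wrist_force: [0.3, 0.3, 0.7]
grip_width: 51.9
```

Emit:
{"name": "arm_command", "arguments": {
  "rows": [
    [[0,-50,0,0,0,0,0.1],[0,-100,0,0,0,0,0.1],[0,-150,0,0,0,0,0.1],[0,-200,0,0,0,0,0.1],[0,-240,0,0,0,0,0.1]]
  ]
}}

```text
clock: 23.4
ee_pos: [474.4, 77.3, 167.8]
ee_rot: [[0.008, 0.068, -0.998], [-0.0, -0.998, -0.068], [-1.0, 0.001, -0.008]]
wrist_force: [0.8, -0.5, 0.1]
grip_width: 52.2
```

```bash
python3 look.py l6 360 700 -230 460 offcut0 tube scanner station scanner_rest
```

```text
23.4 [474.4  77.3 167.8] [ 0.068 -0.998  0.001] 52.2
scene offcut0 [([442.0, 347.7, 20.4], 0.62), ([523.1, 364.5, 20.9], 0.6), ([479.6, 318.4, 17.5], 0.57), ([484.6, 359.8, 20.4], 0.53), ([405.5, 368.5, 21.4], 0.47)]
scene tube [([228.0, -414.4, 15.8], 0.64), ([458.1, -416.7, 20.7], 0.62)]
scene scanner [([458.7, -316.4, 29.8], 0.84)]
scene station [([474.6, -365.2, 1.7], 0.89), ([482.7, 362.5, -1.7], 0.42), ([656.6, -344.7, -2.6], 0.42), ([617.3, -127.0, 62.4], 0.41), ([464.0, -419.0, 18.9], 0.3)]
scene scanner_rest [([468.3, -314.4, 14.3], 0.97), ([684.2, -115.3, 4.9], 0.22)]
scene crop origin [173 147] scale 1.54
top offcut0 [([476.1, 315.4, 23.9], 0.63), ([395.1, 370.9, 21.5], 0.55), ([484.0, 364.6, 19.1], 0.49), ([519.5, 360.8, 23.4], 0.47), ([443.0, 345.0, 16.4], 0.36), ([464.0, -318.4, 10.6], 0.3)]
top tube [([230.7, -407.4, 14.0], 0.74), ([461.3, -421.3, 24.9], 0.51), ([659.4, -344.9, 0.6], 0.22)]
top scanner [([461.9, -316.6, 31.2], 0.81)]
top station [([468.3, -367.9, 0.8], 0.92)]
top scanner_rest [([668.8, -15.1, 5.0], 0.19)]
top crop origin [129 130] scale 2.08
```

View pics/l6.png

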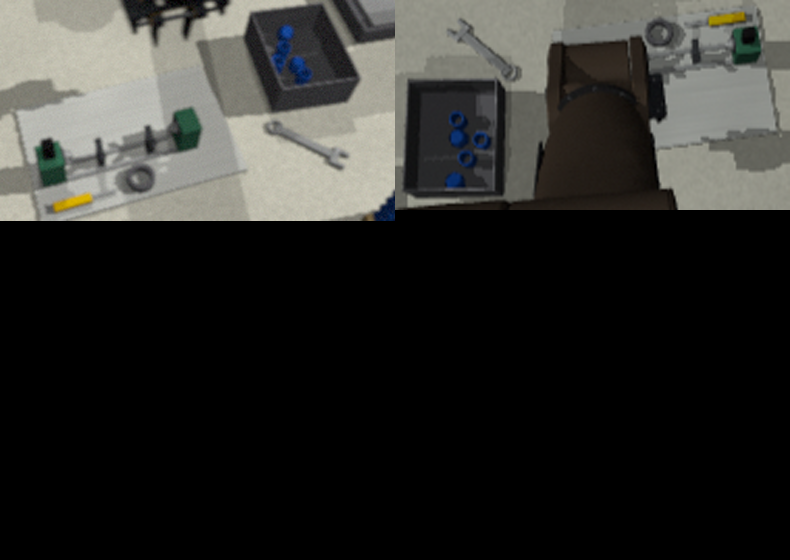

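All five offcuts are in the bin and the plate is bare. Now the station: measure the tube and scanner axes.

```bash
cat > axis.py <<'E'
from h import *
import sys
# axis.py pre label z near_x near_y ...
def ax(p,l,z,near):
    best=None
    for d in silhouettes(l,p):
        m=d["region"]; 
        if m.sum()<20: continue
        v,u=np.nonzero(m); P=np.array([back(p,a,b,z)[:2] for a,b in zip(u,v)])
        c=P.mean(0)
        if np.hypot(*(c-near))<80:
            r=cv2.minAreaRect(cv2.convexHull(P.astype(np.float32)))
            w,V=np.linalg.eigh(np.cov(P.T)); e=V[:,1]; e=e*np.sign(e[0])
            return np.round(c,1),round(float(np.arctan2(e[1],e[0])),3),np.round(4*np.sqrt(w),0),[np.round(x,1) for x in r],round(d["conf"],2)
if __name__=="__main__":
    for n in("scene","top"):
        p=vision.capture(n)
        for l,z,a,b in(("tube",22,460,-419),("scanner",30,460,-317),("station",8,472,-366),("scanner_rest",12,467,-316)):
            print(n,l,ax(p,l,z,np.array([a,b])))
E
python3 axis.py; python3 look.py l7 320 620 -480 -250
```

```text
scene tube (array([ 464.4, -418.1]), 0.075, array([ 35., 187.]), [array([ 459.1, -418.6]), array([169.2,  32. ]), np.float64(3.5)], 0.74)
scene scanner (array([ 463.9, -314.9]), 0.077, array([ 40., 176.]), [array([ 459.5, -315.6]), array([149.5,  38.1]), np.float64(4.8)], 0.66)
scene station (array([ 484.6, -360.5]), 0.068, array([212., 309.]), [array([ 474.3, -361.3]), array([262.8, 180.3]), np.float64(3.4)], 0.97)
scene scanner_rest (array([ 487.1, -359.8]), 0.07, array([211., 306.]), [array([ 477.2, -360.8]), array([261.8, 179.3]), np.float64(3.4)], 0.57)
top tube (array([ 460.5, -419.2]), 0.07, array([ 33., 177.]), [array([ 461.2, -418.8]), array([153.8,  29.3]), np.float64(4.6)], 0.74)
top scanner (array([ 464.1, -315.4]), 0.093, array([ 41., 153.]), [array([ 461.4, -313.1]), array([130.1,  43.2]), np.float64(2.5)], 0.89)
top station (array([ 469.7, -360.4]), 0.059, array([204., 327.]), [array([ 470.8, -361.7]), array([259.5, 181.4]), np.float64(3.2)], 0.78)
top scanner_rest (array([ 469.7, -359.6]), 0.04, array([211., 324.]), [array([ 471.3, -362.1]), array([263.1, 184.2]), np.float64(3.0)], 0.69)
24.5 [474.5  79.6 166.7] [ 0.068 -0.998  0.001] 52.0
scene crop origin [ 86 171] scale 4.34
top crop origin [316 147] scale 5.41
```

View pics/l7.png

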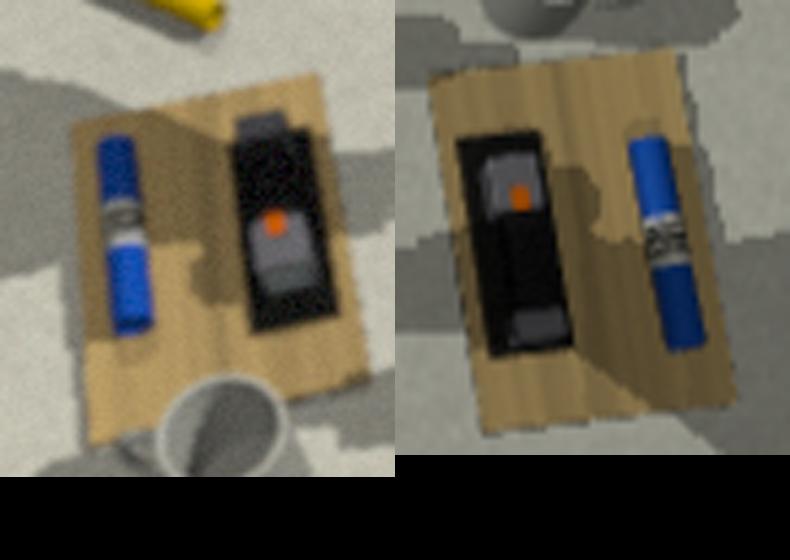

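The tube on the board has the white band (crop top (665,240)), so it is the right one. The scanner's head, with the orange trigger, points to +x.

Emit:
{"name": "arm_command", "arguments": {
  "rows": [
    [[0,-50,0,0,0,0,0.1],[0,-100,0,0,0,0,0.1],[0,-150,0,0,0,0,0.1],[0,-200,0,0,0,0,0.1],[0,-250,0,0,0,0,0.1]]
  ]
}}

```text
clock: 25.1
ee_pos: [474.2, -172.5, 166.9]
ee_rot: [[0.006, 0.068, -0.998], [-0.0, -0.998, -0.068], [-1.0, 0.001, -0.006]]
wrist_force: [1.3, 0.6, 0.0]
grip_width: 52.0
```

Emit:
{"name": "arm_command", "arguments": {
  "rows": [
    [[-3,-50,0,0,0,0,0.1],[-6,-100,0,0,0,0,0.1],[-9,-150,0,0,0,0,0.1],[-12,-200,0,0,0,0,0.1],[-13,-246,-10,0,0,0,0.1]]
  ]
}}

```text
clock: 25.6
ee_pos: [460.9, -421.1, 157.8]
ee_rot: [[0.008, 0.068, -0.998], [-0.002, -0.998, -0.068], [-1.0, 0.002, -0.008]]
wrist_force: [-0.1, -0.7, 0.2]
grip_width: 52.6
```

```bash
python3 -c "
from h import *
s=manip.state();print(s['ee_pos'],s['joint_pos'])"; python3 axis.py; python3 look.py l8 320 620 -480 -250 tube
```

```text
[ 460.8533703  -421.13627815  157.76678255] [-0.84809561  0.55532054  1.63487536  0.0056361   0.94503801  0.65151409]
scene tube (array([ 464.5, -417.8]), 0.08, array([ 34., 188.]), [array([ 461.1, -418.2]), array([167.,  31.]), np.float64(4.7)], 0.91)
scene scanner (array([ 461.4, -315.3]), 0.088, array([ 41., 180.]), [array([ 458.6, -315.6]), array([152.9,  39. ]), np.float64(4.8)], 0.92)
scene station (array([ 484.7, -361.2]), 0.043, array([215., 310.]), [array([ 473.8, -361.3]), array([268.7, 184.2]), np.float64(3.0)], 0.94)
scene scanner_rest (array([ 488.1, -359.7]), 0.072, array([211., 306.]), [array([ 476.8, -360.7]), array([262.7, 179.9]), np.float64(3.5)], 0.78)
top tube None
top scanner None
top station None
top scanner_rest None
26.1 [ 461.6 -417.5  157.3] [ 0.07  -0.998  0.001] 52.2
scene tube [([227.3, -413.7, 16.0], 0.68), ([462.0, -417.6, 19.6], 0.61)]
scene crop origin [ 86 171] scale 4.34
top tube [([687.1, -116.8, 6.5], 0.65), ([231.3, -411.0, 15.5], 0.58)]
top crop origin [316 147] scale 5.41
```

View pics/l8.png

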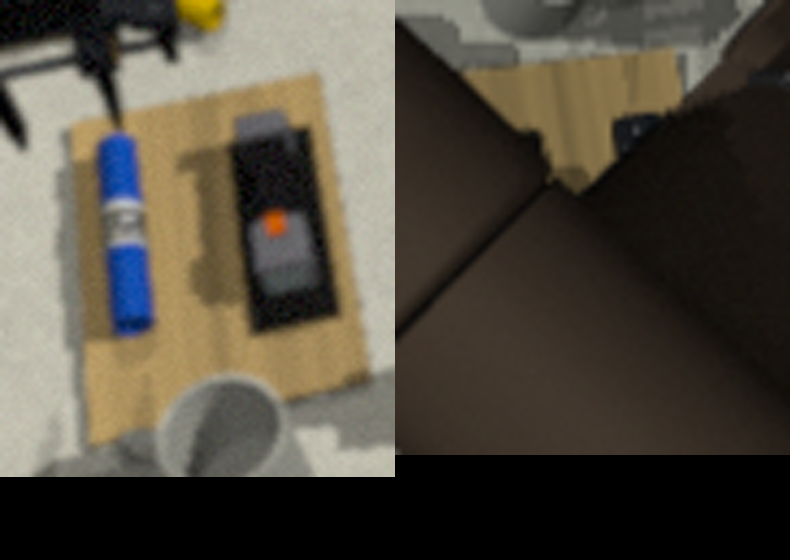

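Emit:
{"name": "arm_command", "arguments": {
  "rows": [
    [[0,0,-45,0,0.006,0,0.1],[0,0,-90,0,0.006,0,0.1],[0,-1,-120,0,0.006,0,0.1],[0,-1,-136,0,0.006,0,0.1],[0,-1,-137,0,0.006,0,0.1]]
  ]
}}

```text
clock: 26.8
ee_pos: [461.0, -418.6, 18.5]
ee_rot: [[-0.001, 0.069, -0.998], [0.002, -0.998, -0.069], [-1.0, -0.002, 0.001]]
wrist_force: [-0.5, -0.0, -0.4]
grip_width: 52.5
```

Emit:
{"name": "arm_command", "arguments": {
  "rows": [
    [[0,0,0,0,0,0,-1],[0,0,0,0,0,0,-1],[0,0,0,0,0,0,-1],[0,0,0,0,0,0,-1],[0,0,0,0,0,0,-1]]
  ],
  "force": 25
}}

```text
clock: 27.3
ee_pos: [461.3, -418.9, 19.7]
ee_rot: [[-0.0, 0.069, -0.998], [0.0, -0.998, -0.069], [-1.0, -0.0, 0.0]]
wrist_force: [-1.0, 1.0, 5.9]
grip_width: 27.9
```

Emit:
{"name": "arm_command", "arguments": {
  "rows": [
    [[0,0,40,0,0,0,-1],[0,0,90,0,0,0,-1],[0,10,135,0,0,0.1,-1],[10,40,160,0,0,0.24,-1],[25,85,165,0,0,0.38,-1]]
  ]
}}

```text
clock: 27.8
ee_pos: [486.9, -335.1, 188.4]
ee_rot: [[0.004, 0.437, -0.9], [-0.004, -0.9, -0.437], [-1.0, 0.005, -0.002]]
wrist_force: [1.4, -0.7, -1.1]
grip_width: 27.6
```

Emit:
{"name": "arm_command", "arguments": {
  "rows": [
    [[15,40,0,0,0,0.14,-1],[30,80,0,0,0,0.28,-1],[45,120,0,0,0,0.42,-1],[60,160,0,0,0,0.56,-1],[75,200,0,0,0,0.7,-1]]
  ]
}}

```text
clock: 28.3
ee_pos: [562.2, -133.4, 188.9]
ee_rot: [[0.006, 0.916, -0.401], [-0.0, -0.401, -0.916], [-1.0, 0.006, -0.002]]
wrist_force: [-0.1, -0.5, -0.6]
grip_width: 27.3
```

```bash
python3 -c "
from h import *
s=manip.state();print(s['ee_pos'],np.arctan2(s['ee_rot'][1,1],s['ee_rot'][0,1]),s['ee_rot'][:,0],s['grip_width'])"
```

```text
[ 562.20259979 -133.39013331  188.91191571] -0.4130727362852695 [ 6.48897847e-03 -4.78520187e-04 -9.99978832e-01] 27.34622587373881
```

Emit:
{"name": "arm_command", "arguments": {
  "rows": [
    [[13,25,0,0,0,0.14,-1],[26,50,0,0,0,0.28,-1],[40,75,0,0.0,0.0,0.4,-1],[52,95,0,0,0.006,0.493,-1],[52,96,0,0,0.006,0.493,-1]]
  ]
}}

```text
clock: 28.8
ee_pos: [615.1, -35.3, 189.0]
ee_rot: [[0.001, 0.996, 0.085], [0.001, 0.085, -0.996], [-1.0, 0.001, -0.001]]
wrist_force: [-1.0, 0.5, -0.9]
grip_width: 27.6
```

Emit:
{"name": "arm_command", "arguments": {
  "rows": [
    [[0,0,-40,0,0,0,-1],[0,0,-50,0,0,0,-1],[0,0,-50,0,0,0,-1]]
  ]
}}

```text
clock: 29.1
ee_pos: [614.1, -35.7, 137.8]
ee_rot: [[-0.003, 0.997, 0.083], [0.002, 0.083, -0.997], [-1.0, -0.002, -0.002]]
wrist_force: [-0.5, -0.8, 0.8]
grip_width: 27.4
```

```bash
python3 look.py l9 500 720 -230 150 tube head_tip lay tail_tip tail_grip
```

```text
29.1 [614.1 -35.7 137.8] [ 0.997  0.083 -0.002] 27.4
scene tube [([226.9, -415.6, 15.3], 0.87), ([617.5, -37.5, 139.6], 0.66), ([482.5, 362.6, -4.1], 0.22)]
scene head_tip [([608.5, -10.7, 2.2], 0.65), ([602.9, 53.8, 66.9], 0.62)]
scene lay [([614.8, -37.8, 68.7], 0.62)]
scene tail_tip [([681.7, -116.0, 5.2], 0.75)]
scene tail_grip [([403.3, 370.5, 20.4], 0.74), ([621.9, -167.4, 109.9], 0.6), ([468.5, -313.4, 12.3], 0.51)]
scene crop origin [177 195] scale 2.63
top tube [([226.8, -412.4, 16.6], 0.7)]
top head_tip [([610.8, 51.5, 66.7], 0.88), ([479.5, 362.5, 4.6], 0.7)]
top lay []
top tail_tip [([618.7, -131.7, 72.7], 0.47)]
top tail_grip [([621.1, -166.9, 114.0], 0.51)]
top crop origin [212 126] scale 3.8
```

View pics/l9.png

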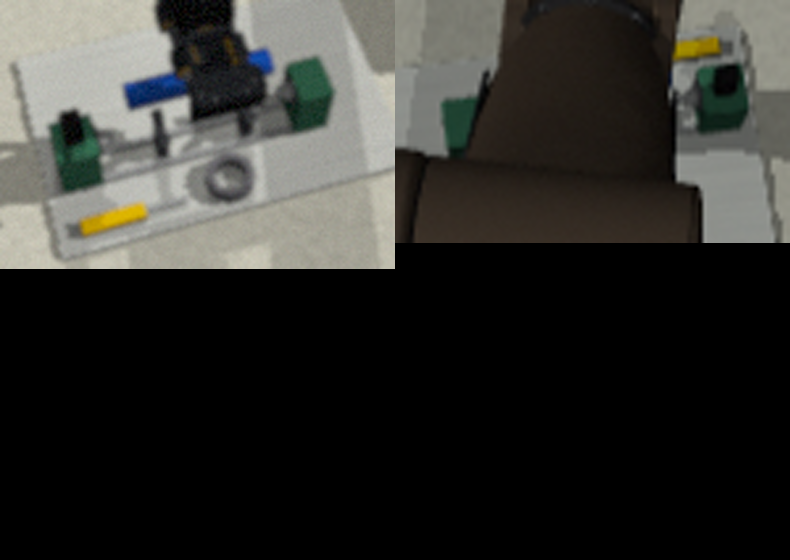

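Emit:
{"name": "arm_command", "arguments": {
  "rows": [
    [[0,-1,-40,0,0,0,-1],[0,-1,-60,0,0,0,-1],[0,-1,-67,0,0,0,-1],[0,-1,-68,0,0,0,-1]]
  ]
}}

```text
clock: 30.1
ee_pos: [615.0, -36.3, 70.7]
ee_rot: [[-0.0, 0.996, 0.085], [0.001, 0.085, -0.996], [-1.0, -0.0, -0.002]]
wrist_force: [0.6, 0.4, -0.4]
grip_width: 27.8
```

Emit:
{"name": "arm_command", "arguments": {
  "rows": [
    [[0,0,-2,0,0,0,-1],[0,0,-4,0,0,0,-1],[0,0,-5,0,0,0,-1]]
  ]
}}

```text
clock: 30.4
ee_pos: [615.3, -36.3, 67.0]
ee_rot: [[0.001, 0.996, 0.085], [0.001, 0.085, -0.996], [-1.0, 0.001, -0.001]]
wrist_force: [-4.9, 0.8, 15.4]
grip_width: 27.9
```

Emit:
{"name": "arm_command", "arguments": {
  "rows": [
    [[-2,0,0,0,0,0,-1],[-2,0,-1,0,0,0,-1]]
  ]
}}

```text
clock: 30.6
ee_pos: [613.5, -36.3, 66.8]
ee_rot: [[0.002, 0.996, 0.085], [0.001, 0.085, -0.996], [-1.0, 0.002, -0.001]]
wrist_force: [-0.1, -0.4, 0.6]
grip_width: 27.9
```

Emit:
{"name": "arm_command", "arguments": {
  "rows": [
    [[0,0,-1,0,0,0,-1],[0,0,-2,0,0,0,-1],[0,0,-2,0,0,0,-1]]
  ]
}}

```text
clock: 30.9
ee_pos: [613.6, -36.3, 65.4]
ee_rot: [[0.003, 0.996, 0.085], [0.001, 0.085, -0.996], [-1.0, 0.003, -0.001]]
wrist_force: [-1.9, -0.1, 7.1]
grip_width: 27.6
```

Seated at z about 67.7, as expected. Release and back up.

Emit:
{"name": "arm_command", "arguments": {
  "rows": [
    [[0,0,0,0,0,0,0.1],[0,0,0,0,0,0,0.1],[0,0,0,0,0,0,0.1],[0,0,40,0,0,0,0.1],[0,0,90,0,0,0,0.1]]
  ]
}}

```text
clock: 31.4
ee_pos: [612.6, -36.2, 154.4]
ee_rot: [[-0.002, 0.996, 0.085], [0.002, 0.085, -0.996], [-1.0, -0.002, -0.002]]
wrist_force: [0.7, -0.2, 0.2]
grip_width: 51.9
```

Emit:
{"name": "arm_command", "arguments": {
  "rows": [
    [[-35,0,30,0,0,0,0.1],[-80,0,40,0,0,0,0.1],[-125,-10,40,0,0,0,0.1],[-150,-50,40,0,0,0,0.1],[-150,-90,40,0,0,0,0.1]]
  ]
}}

```text
clock: 31.9
ee_pos: [459.9, -126.1, 195.0]
ee_rot: [[-0.002, 0.996, 0.086], [0.002, 0.086, -0.996], [-1.0, -0.002, -0.002]]
wrist_force: [1.1, -0.9, -0.0]
grip_width: 52.2
```

```bash
python3 look.py l10 500 720 -230 150 tube tail_grip tail_tip
```

```text
31.9 [ 459.9 -126.1  195. ] [ 0.996  0.086 -0.002] 52.2
scene tube [([227.9, -412.7, 15.3], 0.86), ([617.0, -37.9, 69.7], 0.64)]
scene tail_grip [([622.2, -168.0, 111.4], 0.87)]
scene tail_tip [([620.5, -130.0, 68.8], 0.67)]
scene crop origin [177 195] scale 2.63
top tube [([228.4, -409.5, 14.6], 0.89), ([611.9, -38.4, 70.3], 0.69)]
top tail_grip []
top tail_tip [([520.3, 363.4, 24.5], 0.53)]
top crop origin [212 126] scale 3.8
```

View pics/l10.png

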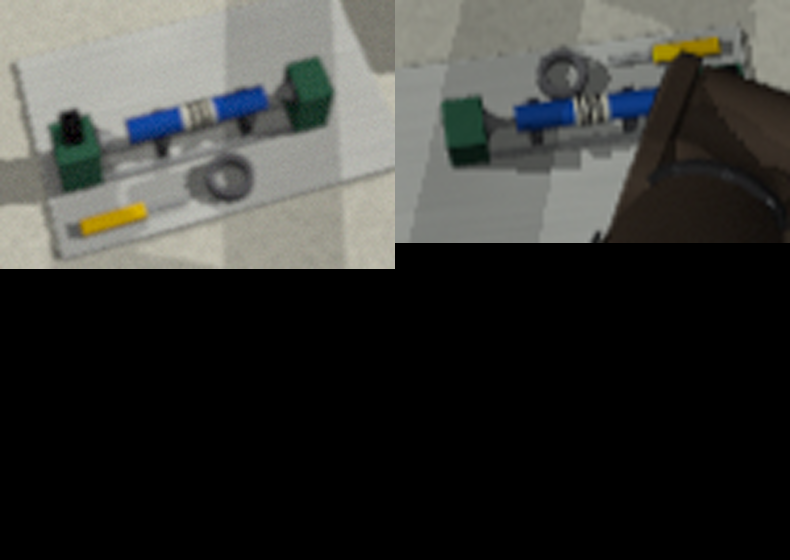

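Emit:
{"name": "arm_command", "arguments": {
  "rows": [
    [[45,-12,0,0,0,0,0.1],[90,-25,0,0,0,0,0.1],[135,-36,0,0,0,0,0.1],[164,-42,0,0,0,0,0.1],[164,-42,-40,0,0,0,0.1]]
  ]
}}

```text
clock: 32.8
ee_pos: [632.0, -167.6, 157.1]
ee_rot: [[0.006, 0.996, 0.088], [-0.001, 0.088, -0.996], [-1.0, 0.006, 0.002]]
wrist_force: [-0.3, 0.4, -2.0]
grip_width: 52.7
```

Emit:
{"name": "arm_command", "arguments": {
  "rows": [
    [[0,0,-30,0,0,0,0.1],[0,0,-50,0,0,0,0.1],[0,0,-51,0,0,0,0.1]]
  ]
}}

```text
clock: 33.1
ee_pos: [631.1, -166.0, 103.1]
ee_rot: [[0.002, 0.996, 0.089], [0.001, 0.089, -0.996], [-1.0, 0.002, -0.0]]
wrist_force: [-0.2, -0.1, 0.1]
grip_width: 52.4
```

Emit:
{"name": "arm_command", "arguments": {
  "rows": [
    [[0,0,0,0,0,0,-1],[0,0,0,0,0,0,-1],[0,0,0,0,0,0,-1],[0,0,0,0,0,0,-1],[0,0,0,0,0,0,-1]]
  ],
  "force": 30
}}

```text
clock: 33.6
ee_pos: [623.9, -166.4, 104.0]
ee_rot: [[-0.015, 0.996, 0.09], [0.002, 0.09, -0.996], [-1.0, -0.014, -0.003]]
wrist_force: [-37.9, -5.2, 18.9]
grip_width: 20.1
```

Emit:
{"name": "arm_command", "arguments": {
  "rows": [
    [[0,0,0,0,-0.014,0,-1],[0,0,0,0,-0.014,0,-1]]
  ]
}}

```text
clock: 33.8
ee_pos: [623.8, -166.5, 104.3]
ee_rot: [[0.001, 0.996, 0.089], [0.002, 0.089, -0.996], [-1.0, 0.001, -0.002]]
wrist_force: [0.6, -1.2, -6.6]
grip_width: 19.5
```

Emit:
{"name": "arm_command", "arguments": {
  "rows": [
    [[-0.8,10,0,0,0,0,-1],[-1.6,20,0,0,0,0,-1],[-2.4,30,0,0,0,0,-1],[-3.2,40,0,0,0,0,-1],[-3.2,40,0,0,0,0,-1]]
  ]
}}

```text
clock: 34.3
ee_pos: [620.4, -125.6, 104.3]
ee_rot: [[0.0, 0.996, 0.089], [0.002, 0.089, -0.996], [-1.0, 0.0, -0.002]]
wrist_force: [1.7, 3.9, -7.2]
grip_width: 19.8
```

Emit:
{"name": "arm_command", "arguments": {
  "rows": [
    [[-0.5,5,0,0,0,0,-1],[-0.8,10,0,0,0,0,-1],[-1.2,15,0,0,0,0,-1],[-1.2,15,0,0,0,0,-1]]
  ]
}}

```text
clock: 34.7
ee_pos: [619.3, -110.9, 104.3]
ee_rot: [[0.0, 0.996, 0.089], [0.002, 0.089, -0.996], [-1.0, 0.0, -0.002]]
wrist_force: [1.1, -2.4, -8.4]
grip_width: 20.0
```

Emit:
{"name": "arm_command", "arguments": {
  "rows": [
    [[-0.2,2,0,0,0,0,-1],[-0.3,4,0,0,0,0,-1],[-0.3,4,0,0,0,0,-1]]
  ]
}}

```text
clock: 35.0
ee_pos: [619.2, -110.0, 104.3]
ee_rot: [[0.001, 0.996, 0.089], [-0.002, 0.089, -0.996], [-1.0, 0.001, 0.002]]
wrist_force: [0.6, -20.5, -11.0]
grip_width: 20.0
```

Emit:
{"name": "arm_command", "arguments": {
  "rows": [
    [[-0.4,5,0,0,0,0,-1],[-0.4,6,0,0,0,0,-1]]
  ]
}}

```text
clock: 35.2
ee_pos: [619.0, -107.7, 104.5]
ee_rot: [[0.002, 0.996, 0.088], [-0.007, 0.088, -0.996], [-1.0, 0.002, 0.007]]
wrist_force: [-1.5, -27.9, -9.0]
grip_width: 19.9
```

```bash
python3 look.py l11 540 680 -190 150 tube tail_grip tail_tip head_tip; python3 look.py l12 540 680 -190 150 tube tail_grip tail_tip head_tip|grep -v crop
```

```text
35.2 [ 619.  -107.7  104.5] [0.996 0.088 0.002] 19.9
scene tube [([229.3, -415.4, 13.7], 0.82), ([610.0, -10.3, 65.7], 0.68), ([669.8, -12.4, 9.4], 0.39)]
scene tail_grip [([619.9, -114.2, 111.1], 0.74), ([474.6, -364.1, 2.0], 0.37), ([487.4, 362.2, 20.4], 0.19)]
scene tail_tip [([612.9, -71.7, 66.8], 0.55), ([457.1, -319.8, 32.2], 0.35)]
scene head_tip [([606.5, 54.7, 66.8], 0.67)]
scene crop origin [193 206] scale 3.04
top tube [([231.6, -408.4, 15.0], 0.73)]
top tail_grip []
top tail_tip []
top head_tip [([610.0, 51.3, 65.8], 0.56), ([667.9, -14.7, 9.3], 0.38)]
top crop origin [212 136] scale 4.29
35.7 [ 619.  -107.7  104.5] [0.996 0.088 0.002] 19.9
scene tube [([613.1, -8.9, 69.3], 0.74), ([403.4, 369.6, 24.3], 0.73), ([225.3, -413.0, 15.8], 0.6)]
scene tail_grip [([652.8, 322.3, 4.1], 0.62), ([618.9, -110.9, 112.7], 0.5)]
scene tail_tip [([655.9, 323.1, 3.3], 0.64), ([613.1, -70.9, 65.8], 0.6), ([456.1, -320.9, 31.5], 0.3)]
scene head_tip [([604.3, 52.4, 67.6], 0.6)]
top tube [([231.4, -408.2, 15.0], 0.7), ([475.8, 316.7, 24.2], 0.6), ([480.1, 362.8, 3.2], 0.35)]
top tail_grip []
top tail_tip []
top head_tip [([608.4, 46.6, 65.5], 0.73)]
```

View pics/l11.png

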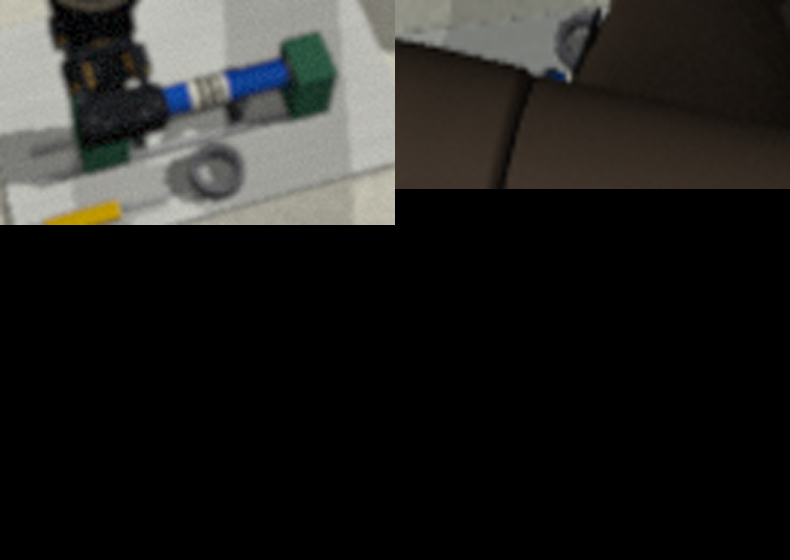

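The tube is seated on the headstock cone (crop (285,72)), and both cone tips measure about 62 mm from its middle. Relax, release and back off.

Emit:
{"name": "arm_command", "arguments": {
  "rows": [
    [[0,0,0,0,0,0,-1],[0,0,0,0,0,0,0.0],[0,0,0,0,0,0,0.0],[0,0,0,0,0,0,0.0],[0,0,40,0,0,0,0.0]]
  ]
}}

```text
clock: 36.7
ee_pos: [617.2, -106.9, 141.2]
ee_rot: [[-0.005, 0.996, 0.089], [-0.004, 0.089, -0.996], [-1.0, -0.005, 0.004]]
wrist_force: [-0.4, 0.5, 0.4]
grip_width: 44.9
```

Emit:
{"name": "arm_command", "arguments": {
  "rows": [
    [[0,0,40,0,0,0,0.0],[-25,-35,60,0,0,0,0.0],[-60,-70,60,0,0,0,0.1],[-95,-105,60,0,0,0,0.1],[-130,-140,60,0,0,0,0.1]]
  ]
}}

```text
clock: 37.2
ee_pos: [486.0, -247.5, 201.8]
ee_rot: [[-0.004, 0.996, 0.09], [-0.005, 0.09, -0.996], [-1.0, -0.004, 0.005]]
wrist_force: [1.1, -0.1, -0.1]
grip_width: 52.1
```

```bash
python3 look.py l13 540 680 -190 150 tube tail_grip tail_tip head_tip; python3 axis.py|grep -e scanner
```

```text
37.2 [ 486.  -247.5  201.8] [ 0.996  0.09  -0.004] 52.1
scene tube [([612.1, -10.1, 68.1], 0.88), ([227.5, -412.0, 15.7], 0.53)]
scene tail_grip [([619.6, -113.0, 112.2], 0.88), ([669.2, -12.1, 7.5], 0.74)]
scene tail_tip [([615.4, -71.5, 65.1], 0.84), ([619.4, -115.2, 110.2], 0.3)]
scene head_tip [([604.7, 53.2, 68.6], 0.66)]
scene crop origin [193 206] scale 3.04
top tube [([611.9, -12.3, 67.2], 0.61), ([228.8, -412.1, 11.3], 0.56), ([398.0, 367.4, 20.3], 0.33)]
top tail_grip [([685.9, -115.1, 7.8], 0.62), ([620.0, -112.0, 111.5], 0.59)]
top tail_tip [([611.7, -72.8, 70.4], 0.62), ([614.7, -35.3, 68.3], 0.55), ([667.4, -12.5, 6.4], 0.42)]
top head_tip []
top crop origin [212 136] scale 4.29
scene scanner (array([ 464. , -315.6]), 0.074, array([ 41., 177.]), [array([ 459.6, -316.5]), array([151.3,  39.4]), np.float64(4.5)], 0.79)
scene scanner_rest (array([ 486.2, -369.1]), 0.239, array([205., 300.]), [array([ 476.3, -361. ]), array([268.6, 180.6]), np.float64(3.7)], 0.65)
top scanner None
top scanner_rest None
```

View pics/l13.png

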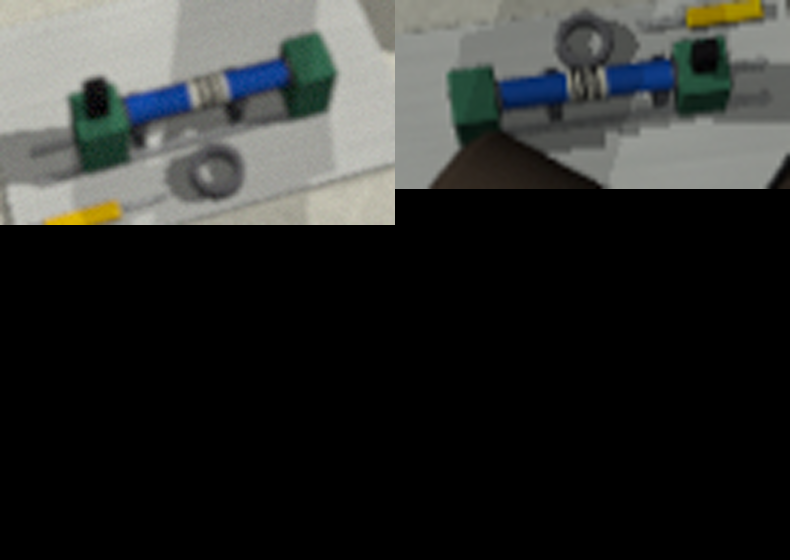

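The tube is held (tips 62–63 mm either side of its middle at about (611.5,-11,68)). Now fetch the scanner: turn the jaws back and go over its grip at about (449.5,-317.5).

Emit:
{"name": "arm_command", "arguments": {
  "rows": [
    [[-8,-15,0,0,0,-0.145,0.1],[-16,-30,0,0,0,-0.29,0.1],[-24,-45,0,0,0,-0.435,0.1],[-32,-60,0,0,0,-0.58,0.1],[-36,-70,0,0,0,-0.72,0.1]]
  ]
}}

```text
clock: 38.7
ee_pos: [450.6, -317.8, 201.2]
ee_rot: [[-0.007, 0.803, -0.595], [-0.0, -0.595, -0.803], [-1.0, -0.005, 0.004]]
wrist_force: [0.4, 0.2, 0.8]
grip_width: 52.3
```

Emit:
{"name": "arm_command", "arguments": {
  "rows": [
    [[0,0,0,0,0,-0.145,0.1],[0,0,0,0,0,-0.29,0.1],[0,0,0,0,0,-0.435,0.1],[0,0,-20,0,0,-0.58,0.1],[0,0,-40,0,0,-0.72,0.1]]
  ]
}}

```text
clock: 39.2
ee_pos: [450.8, -318.0, 161.1]
ee_rot: [[-0.004, 0.205, -0.979], [0.003, -0.979, -0.205], [-1.0, -0.004, 0.003]]
wrist_force: [0.6, -0.1, 0.1]
grip_width: 52.4
```

```bash
python3 -c "
from h import *
s=manip.state();print(s['ee_pos'],np.arctan2(s['ee_rot'][1,1],s['ee_rot'][0,1]),s['ee_rot'][:,0],s['grip_width'])"
```

```text
[ 450.75900557 -318.01523626  161.12183384] -1.3639214686058878 [-0.00402671  0.00347056 -0.99998587] 52.380514098846255
```

Emit:
{"name": "arm_command", "arguments": {
  "rows": [
    [[-1,0,0,0,-0.004,-0.132,0.1],[-1,0,-45,0,-0.004,-0.132,0.1],[-1,0,-85,0,-0.004,-0.132,0.1],[-1,0,-100,0,-0.004,-0.132,0.1],[-1,0,-100,0,-0.004,-0.132,0.1]]
  ]
}}

```text
clock: 39.7
ee_pos: [449.0, -317.4, 59.0]
ee_rot: [[-0.003, 0.075, -0.997], [0.006, -0.997, -0.075], [-1.0, -0.007, 0.002]]
wrist_force: [-0.5, -1.0, 0.2]
grip_width: 52.5
```

```bash
python3 look.py l14 350 560 -400 -250 scanner scanner_nose
```

```text
39.7 [ 449.  -317.4   59. ] [ 0.075 -0.997 -0.007] 52.5
scene scanner [([457.0, -317.1, 28.5], 0.59)]
scene scanner_nose [([524.6, -314.0, 31.5], 0.89), ([613.5, -73.3, 64.4], 0.22)]
scene crop origin [116 178] scale 6.69
top scanner []
top scanner_nose []
top crop origin [318 163] scale 8.23
```

View pics/l14.png

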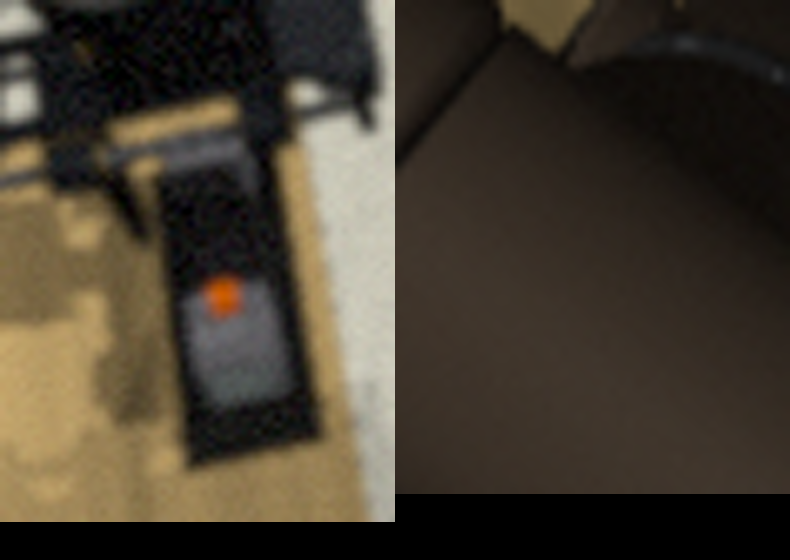

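Emit:
{"name": "arm_command", "arguments": {
  "rows": [
    [[0.5,0,-20,-0.006,0,0,0.1],[0.5,0,-33,-0.006,0,0,0.1],[0.5,0,-35,-0.006,0,0,0.1],[0.5,0,-35,-0.006,0,0,0.1]]
  ]
}}

```text
clock: 40.4
ee_pos: [450.6, -318.3, 27.3]
ee_rot: [[0.001, 0.075, -0.997], [-0.003, -0.997, -0.075], [-1.0, 0.003, -0.001]]
wrist_force: [0.2, -0.2, -0.5]
grip_width: 52.2
```

Emit:
{"name": "arm_command", "arguments": {
  "rows": [
    [[0,0,0,0,0,0,-1],[0,0,0,0,0,0,-1],[0,0,0,0,0,0,-1],[0,0,0,0,0,0,-1],[0,0,0,0,0,0,-1]]
  ],
  "force": 40
}}

```text
clock: 40.9
ee_pos: [450.7, -318.4, 27.5]
ee_rot: [[0.002, 0.075, -0.997], [-0.003, -0.997, -0.075], [-1.0, 0.003, -0.001]]
wrist_force: [-0.3, 0.4, 3.7]
grip_width: 27.8
```

Emit:
{"name": "arm_command", "arguments": {
  "rows": [
    [[0,0,20,0,0,0,-1],[0,0,50,0,0,0,-1],[0,15,80,0,0,0,-1],[1,45,85,0,0,0,-1],[2,80,85,0,0,0,-1]]
  ]
}}

```text
clock: 41.4
ee_pos: [452.9, -238.3, 113.7]
ee_rot: [[0.004, 0.073, -0.997], [-0.005, -0.997, -0.073], [-1.0, 0.005, -0.003]]
wrist_force: [0.9, 0.6, -2.8]
grip_width: 27.7
```

Emit:
{"name": "arm_command", "arguments": {
  "rows": [
    [[1,35,0,0,0,0,-1],[2,70,0,0,0,0,-1],[4,105,0,0,0,0,-1],[6,140,0,0,0,0,-1],[7,175,0,0,0,0,-1]]
  ]
}}

```text
clock: 41.9
ee_pos: [459.8, -62.0, 113.7]
ee_rot: [[0.004, 0.073, -0.997], [-0.005, -0.997, -0.073], [-1.0, 0.005, -0.004]]
wrist_force: [1.0, -0.5, -1.1]
grip_width: 27.9
```

Emit:
{"name": "arm_command", "arguments": {
  "rows": [
    [[1,25,0,0,0,0,-1],[1,40,-15,0,0,0,-1],[1,41,-35,0,0,0,-1],[1,41,-46,0,0,0,-1],[1,41,-47,0,0,0,-1]]
  ]
}}

```text
clock: 42.4
ee_pos: [460.2, -21.0, 65.6]
ee_rot: [[0.001, 0.073, -0.997], [-0.004, -0.997, -0.073], [-1.0, 0.005, -0.001]]
wrist_force: [0.4, -0.1, -1.9]
grip_width: 27.9
```

```bash
python3 look.py l15 380 680 -150 110 scanner scanner_nose tube
python3 - <<'E'
from h import *
from axis import ax
for n in ("scene","top"):
    p=vision.capture(n); print(n,ax(p,"scanner",68,np.array([470,-20])),ax(p,"tube",68,np.array([611,-11])))
E
```

```text
42.4 [460.2 -21.   65.6] [ 0.073 -0.997  0.005] 27.9
scene scanner [([465.3, -20.6, 66.5], 0.92)]
scene scanner_nose [([533.9, -14.4, 66.9], 0.69), ([479.4, 363.3, -0.7], 0.33)]
scene tube [([611.1, -11.1, 66.0], 0.91), ([226.4, -414.3, 16.0], 0.6)]
scene crop origin [199 168] scale 3.59
top scanner []
top scanner_nose []
top tube [([613.1, -9.5, 70.3], 0.86), ([607.5, 49.9, 70.3], 0.73), ([231.4, -410.0, 17.2], 0.55)]
top crop origin [223 136] scale 5.34
scene (array([496.1, -17. ]), -0.025, array([ 35., 117.]), [array([489.2, -13.7]), array([ 35.8, 109.2]), np.float64(82.4)], 0.84) (array([611.6, -10.6]), -1.485, array([ 36., 174.]), [array([611.2,  -9.1]), array([ 32.2, 151.7]), np.float64(5.1)], 0.63)
top None (array([610.9, -10.2]), -1.502, array([ 33., 168.]), [array([610.6,  -9.7]), array([ 29.6, 147.4]), np.float64(4.4)], 0.65)
```

View pics/l15.png

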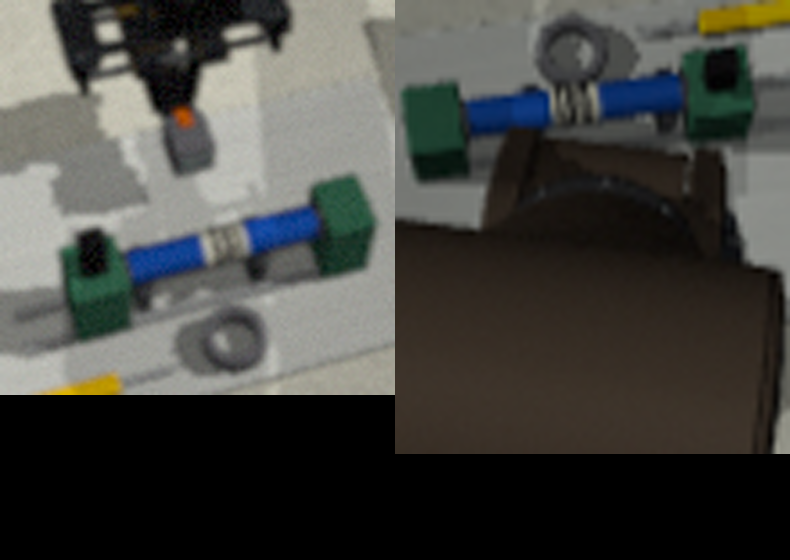

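The scanner's nose is at about (534,-15,67) with its axis passing within about 2 mm of the band middle at (611,-10.5,68), 77 mm away. Hold still for 2 s.

Emit:
{"name": "arm_command", "arguments": {
  "rows": [
    [[0,0,0,0,0,0,-1],[0,0,0,0,0,0,-1],[0,0,0,0,0,0,-1],[0,0,0,0,0,0,-1],[0,0,0,0,0,0,-1]]
  ]
}}

```text
clock: 43.6
ee_pos: [460.8, -21.0, 66.8]
ee_rot: [[0.004, 0.073, -0.997], [-0.005, -0.997, -0.073], [-1.0, 0.005, -0.004]]
wrist_force: [-0.3, 0.1, -2.5]
grip_width: 27.9
```

Emit:
{"name": "arm_command", "arguments": {
  "rows": [
    [[0,0,0,0,0,0,-1],[0,0,0,0,0,0,-1],[0,0,0,0,0,0,-1],[0,0,0,0,0,0,-1],[0,0,0,0,0,0,-1]]
  ]
}}

```text
clock: 44.1
ee_pos: [460.8, -21.0, 66.7]
ee_rot: [[0.004, 0.073, -0.997], [-0.005, -0.997, -0.073], [-1.0, 0.005, -0.003]]
wrist_force: [0.6, -0.0, -0.7]
grip_width: 28.0
```

Emit:
{"name": "arm_command", "arguments": {
  "rows": [
    [[0,0,0,0,0,0,-1],[0,0,0,0,0,0,-1],[0,0,0,0,0,0,-1],[0,0,0,0,0,0,-1],[0,0,0,0,0,0,-1]]
  ]
}}

```text
clock: 44.6
ee_pos: [460.8, -21.0, 66.7]
ee_rot: [[0.004, 0.073, -0.997], [-0.005, -0.997, -0.073], [-1.0, 0.005, -0.004]]
wrist_force: [-0.8, 1.5, -1.7]
grip_width: 27.9
```

Emit:
{"name": "arm_command", "arguments": {
  "rows": [
    [[0,0,0,0,0,0,-1],[0,0,0,0,0,0,-1],[0,0,0,0,0,0,-1],[0,0,0,0,0,0,-1],[0,0,0,0,0,0,-1]]
  ]
}}

```text
clock: 45.1
ee_pos: [460.8, -21.0, 66.7]
ee_rot: [[0.004, 0.073, -0.997], [-0.005, -0.997, -0.073], [-1.0, 0.005, -0.004]]
wrist_force: [-0.1, 1.1, -1.5]
grip_width: 27.8
```

```bash
for i in 1 2 3; do python3 look.py l16 380 680 -150 110 scanner scanner_nose tube | grep scene; done
```

```text
scene scanner [([469.5, -23.6, 70.2], 0.66)]
scene scanner_nose [([535.4, -18.4, 67.6], 0.79)]
scene tube [([612.4, -10.0, 69.2], 0.93), ([228.6, -415.6, 15.8], 0.56)]
scene crop origin [199 168] scale 3.59
scene scanner [([469.1, -22.5, 69.2], 0.78)]
scene scanner_nose [([535.1, -15.6, 69.8], 0.63)]
scene tube [([228.1, -414.8, 12.9], 0.83)]
scene crop origin [199 168] scale 3.59
scene scanner [([469.0, -23.8, 67.5], 0.77), ([615.5, -10.2, 67.5], 0.42)]
scene scanner_nose [([532.6, -14.0, 68.6], 0.89), ([684.3, -116.8, 6.6], 0.62)]
scene tube [([230.4, -414.6, 15.7], 0.89), ([615.5, -12.0, 64.3], 0.56)]
scene crop origin [199 168] scale 3.59
```

View pics/l16.png

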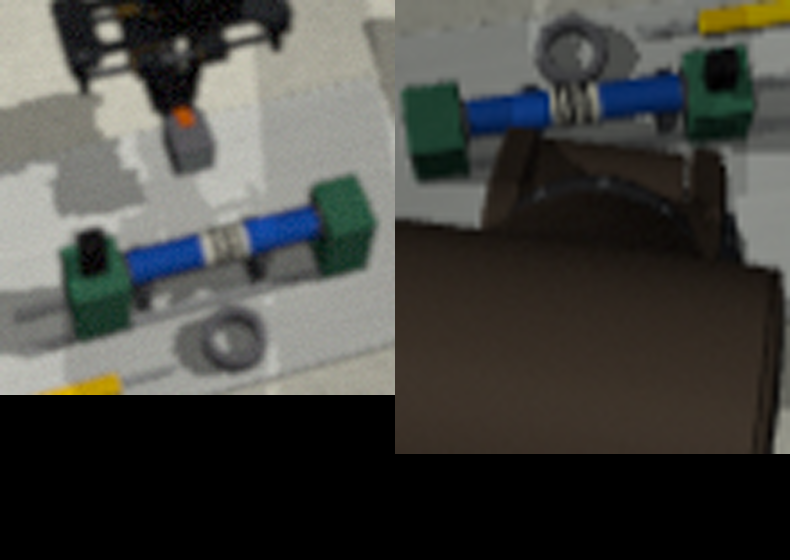

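The aim holds: measured axis offset about 1–2 mm, pose steady for over 2 s. Return the scanner to the pad.

Emit:
{"name": "arm_command", "arguments": {
  "rows": [
    [[0,0,25,0,0,0,-1],[0,-15,45,0,0,0,-1],[0,-50,48,0,0,0,-1],[-1,-85,48,0,0,0,-1],[-2,-120,48,0,0,0,-1]]
  ]
}}

```text
clock: 46.8
ee_pos: [458.7, -142.2, 115.0]
ee_rot: [[0.004, 0.074, -0.997], [-0.005, -0.997, -0.074], [-1.0, 0.005, -0.004]]
wrist_force: [0.6, 0.7, -1.4]
grip_width: 28.0
```

Emit:
{"name": "arm_command", "arguments": {
  "rows": [
    [[0,-35,0,0,0,0,-1],[-1,-70,0,0,0,0,-1],[-1,-105,0,0,0,0,-1],[-2,-140,0,0,0,0,-1],[-3,-173,0,0,0,0,-1]]
  ]
}}

```text
clock: 47.3
ee_pos: [455.4, -316.8, 115.0]
ee_rot: [[0.005, 0.074, -0.997], [-0.005, -0.997, -0.074], [-1.0, 0.005, -0.004]]
wrist_force: [1.0, 0.2, -1.3]
grip_width: 28.3
```

Emit:
{"name": "arm_command", "arguments": {
  "rows": [
    [[0,-2,0,0,0,0,-1],[0,-2,-25,0,0,0,-1],[0,-2,-55,0,0,0,-1],[0,-2,-78,0,0,0,-1],[0,-2,-79,0,0,0,-1]]
  ]
}}

```text
clock: 47.8
ee_pos: [454.3, -317.3, 33.6]
ee_rot: [[0.001, 0.074, -0.997], [-0.002, -0.997, -0.074], [-1.0, 0.002, -0.001]]
wrist_force: [-0.2, 0.5, -1.1]
grip_width: 27.9
```

Emit:
{"name": "arm_command", "arguments": {
  "rows": [
    [[0,0,-3,0,0,0,-1],[0,0,-5,0,0,0,-1],[0,0,-6,0,0,0,-1],[0,0,-6,0,0,0,-1]]
  ]
}}

```text
clock: 48.2
ee_pos: [454.6, -317.4, 28.3]
ee_rot: [[0.002, 0.074, -0.997], [-0.003, -0.997, -0.074], [-1.0, 0.003, -0.001]]
wrist_force: [0.0, -0.5, -1.8]
grip_width: 27.6
```

```bash
python3 look.py l17 350 560 -400 -250 scanner scanner_nose scanner_rest
```

```text
48.2 [ 454.6 -317.4   28.3] [ 0.074 -0.997  0.003] 27.6
scene scanner [([461.4, -320.1, 32.0], 0.66)]
scene scanner_nose [([528.2, -312.7, 29.3], 0.59), ([485.1, 365.1, 21.8], 0.26)]
scene scanner_rest [([468.5, -311.7, 13.5], 0.95), ([475.0, 316.6, 25.1], 0.41)]
scene crop origin [116 178] scale 6.69
top scanner [([609.6, -11.0, 70.2], 0.29)]
top scanner_nose [([477.9, 315.7, 25.7], 0.33)]
top scanner_rest []
top crop origin [318 163] scale 8.23
```

View pics/l17.png

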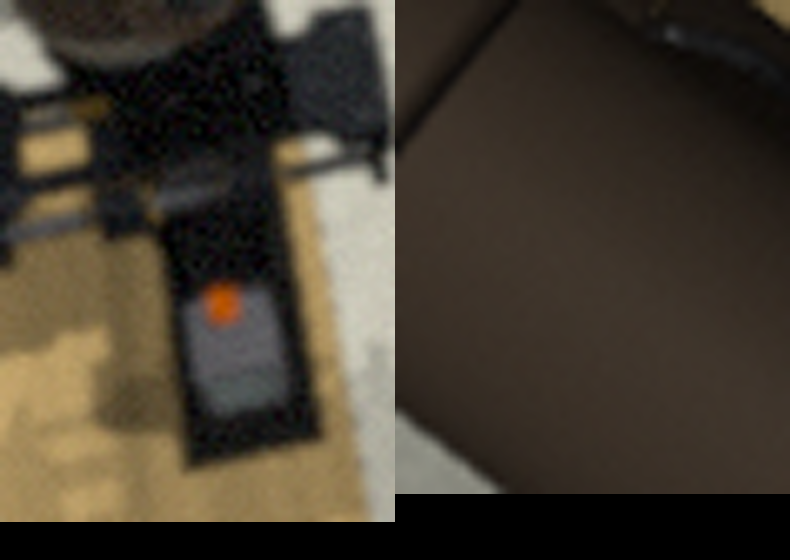

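Emit:
{"name": "arm_command", "arguments": {
  "rows": [
    [[0,0,-1,0,0,0,-1],[0,0,-1,0,0,0,0.1],[0,0,-1,0,0,0,0.1],[0,0,-1,0,0,0,0.1],[0,0,0,0,0,0,0.1]]
  ]
}}

```text
clock: 49.1
ee_pos: [454.3, -317.3, 27.6]
ee_rot: [[0.001, 0.074, -0.997], [-0.002, -0.997, -0.074], [-1.0, 0.002, -0.001]]
wrist_force: [0.4, -0.7, -0.2]
grip_width: 50.9
```

Emit:
{"name": "arm_command", "arguments": {
  "rows": [
    [[0,0,30,0,0,0,0.1],[0,0,75,0,0,0,0.1],[0,0,120,0,0,0,0.1],[0,0,165,0,0,0.1,0.1],[20,30,170,0,0,0.24,0.1]]
  ]
}}

```text
clock: 49.6
ee_pos: [474.9, -290.1, 202.9]
ee_rot: [[0.007, 0.309, -0.951], [-0.007, -0.951, -0.31], [-1.0, 0.009, -0.005]]
wrist_force: [1.5, -0.1, -1.6]
grip_width: 52.2
```

Emit:
{"name": "arm_command", "arguments": {
  "rows": [
    [[20,35,0,0,0,0.14,0.1],[40,70,0,0,0,0.28,0.1],[60,100,0,0,0,0.42,0.1],[80,130,0,0,0,0.56,0.1],[100,150,0,0,0,0.7,0.1]]
  ]
}}

```text
clock: 50.1
ee_pos: [575.5, -138.1, 203.0]
ee_rot: [[0.01, 0.853, -0.522], [-0.0, -0.522, -0.853], [-1.0, 0.009, -0.005]]
wrist_force: [0.3, -0.3, 0.9]
grip_width: 52.6
```

```bash
python3 look.py l18 320 720 -480 120 scanner tube tail_grip; python3 -c "
from h import *
s=manip.state();print(s['ee_pos'],np.arctan2(s['ee_rot'][1,1],s['ee_rot'][0,1]),s['ee_rot'][:,0],s['grip_width'])"
```

```text
50.1 [ 575.5 -138.1  203. ] [ 0.853 -0.522  0.009] 52.6
scene scanner [([465.8, -316.6, 30.5], 0.96)]
scene tube [([229.8, -414.6, 13.7], 0.65), ([614.9, -9.1, 65.8], 0.62)]
scene tail_grip [([621.7, -112.2, 111.1], 0.92)]
scene crop origin [ 84 153] scale 1.7
top scanner [([464.6, -318.2, 30.9], 0.83), ([660.4, -346.9, -2.2], 0.66)]
top tube [([229.8, -410.6, 15.4], 0.85), ([610.0, -12.9, 68.3], 0.74)]
top tail_grip []
top crop origin [220 122] scale 2.34
[ 574.36199103 -140.99116499  202.91580778] -0.5584612268994792 [ 1.01185209e-02 -6.66876925e-04 -9.99948584e-01] 52.5103455471936
```

View pics/l18.png

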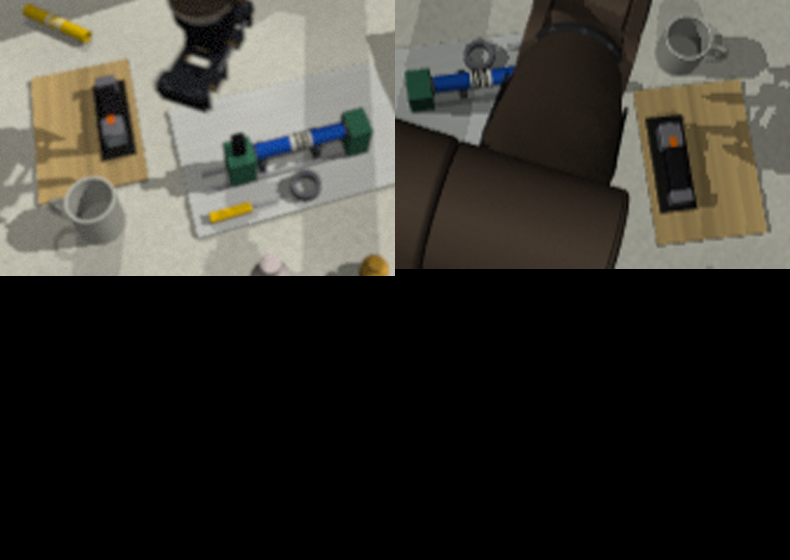

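The scanner lies on its pad at (465,-317). Now the tailstock handle at about (619.3,-111).

Emit:
{"name": "arm_command", "arguments": {
  "rows": [
    [[10,7,0,0,0,0.14,0.1],[20,14,0,0,0,0.28,0.1],[30,21,0,0,0,0.42,0.1],[40,28,0,0,0,0.56,0.1],[45,30,0,0,0.01,0.641,0.1]]
  ]
}}

```text
clock: 51.0
ee_pos: [619.5, -111.3, 203.0]
ee_rot: [[-0.001, 0.996, 0.086], [0.002, 0.086, -0.996], [-1.0, -0.001, -0.003]]
wrist_force: [-0.4, 0.4, -0.2]
grip_width: 52.3
```

Emit:
{"name": "arm_command", "arguments": {
  "rows": [
    [[0,0,0,0,0,0,0.1],[0,0,0,0,0,0,0.1]]
  ]
}}

```text
clock: 51.2
ee_pos: [619.1, -111.9, 202.9]
ee_rot: [[-0.001, 0.997, 0.083], [0.003, 0.083, -0.997], [-1.0, -0.001, -0.003]]
wrist_force: [0.2, 0.0, -0.2]
grip_width: 52.0
```

Emit:
{"name": "arm_command", "arguments": {
  "rows": [
    [[0,0,-40,0,0,0,0.1],[0,0,-80,0,0,0,0.1],[0,0,-97,0,0,0,0.1],[0,0,-99,0,0,0,0.1]]
  ]
}}

```text
clock: 51.6
ee_pos: [617.6, -112.1, 101.7]
ee_rot: [[-0.005, 0.997, 0.08], [0.004, 0.08, -0.997], [-1.0, -0.004, -0.004]]
wrist_force: [0.5, 0.1, 1.0]
grip_width: 52.3
```

Emit:
{"name": "arm_command", "arguments": {
  "rows": [
    [[0,0,0,0,0,0,-1],[0,0,0,0,0,0,-1],[0,0,0,0,0,0,-1],[0,0,0,0,0,0,-1],[0,0,0,0,0,0,-1]]
  ],
  "force": 30
}}

```text
clock: 52.1
ee_pos: [619.3, -112.2, 102.6]
ee_rot: [[0.0, 0.997, 0.08], [0.003, 0.08, -0.997], [-1.0, 0.0, -0.003]]
wrist_force: [1.8, 0.3, 3.6]
grip_width: 19.6
```

Emit:
{"name": "arm_command", "arguments": {
  "rows": [
    [[1,-12,0,0,0,0,-1],[2,-24,0,0,0,0,-1],[3,-36,0,0,0,0,-1],[4,-48,0,0,0,0,-1],[4.4,-54,0,0,0,0,-1]]
  ]
}}

```text
clock: 52.6
ee_pos: [623.7, -166.0, 102.6]
ee_rot: [[-0.0, 0.997, 0.079], [0.004, 0.079, -0.997], [-1.0, 0.0, -0.004]]
wrist_force: [0.7, 5.7, -1.8]
grip_width: 20.0
```

Emit:
{"name": "arm_command", "arguments": {
  "rows": [
    [[0.2,-2,0,0,0,0,-1],[0.3,-4,0,0,0,0,-1],[0.3,-4,0,0,0,0,-1]]
  ]
}}

```text
clock: 52.9
ee_pos: [624.0, -169.7, 102.6]
ee_rot: [[-0.0, 0.997, 0.08], [0.004, 0.08, -0.997], [-1.0, 0.0, -0.004]]
wrist_force: [0.1, 3.1, -1.8]
grip_width: 19.9
```

Emit:
{"name": "arm_command", "arguments": {
  "rows": [
    [[0.2,-3,0,0,0,0,-1],[0.3,-5,0,0,0,0,-1],[0.3,-5,0,0,0,0,-1]]
  ]
}}

```text
clock: 53.2
ee_pos: [624.3, -173.7, 102.6]
ee_rot: [[-0.0, 0.997, 0.08], [0.005, 0.08, -0.997], [-1.0, -0.0, -0.005]]
wrist_force: [1.6, 6.9, -3.0]
grip_width: 20.1
```

Emit:
{"name": "arm_command", "arguments": {
  "rows": [
    [[0,0,0,0,0,0,-1],[0,0,0,0,0,0,0.1],[0,0,0,0,0,0,0.1],[0,0,0,0,0,0,0.1],[0,0,40,0,0,0,0.1]]
  ]
}}

```text
clock: 53.7
ee_pos: [622.4, -173.2, 138.7]
ee_rot: [[-0.008, 0.997, 0.08], [0.008, 0.08, -0.997], [-1.0, -0.007, -0.009]]
wrist_force: [-0.1, -0.6, -0.2]
grip_width: 46.8
```

Emit:
{"name": "arm_command", "arguments": {
  "rows": [
    [[0,0,40,0,0,0,0.1],[-35,0,70,0,0,0,0.1],[-80,0,80,0,0,0,0.1],[-120,0,80,0,0,0,0.1],[-150,0,80,0,0,0,0.1]]
  ]
}}

```text
clock: 54.2
ee_pos: [470.3, -173.1, 219.5]
ee_rot: [[-0.007, 0.997, 0.079], [0.007, 0.079, -0.997], [-1.0, -0.007, -0.008]]
wrist_force: [-0.3, -1.0, 0.5]
grip_width: 52.5
```

```bash
python3 look.py l19 540 700 -220 150 tube tail_grip tail_tip
python3 - <<'E'
from h import *
from axis import ax
for n in ("scene","top"):
    p=vision.capture(n); print(n,ax(p,"tube",68,np.array([613,-25])))
E
```

```text
54.2 [ 470.3 -173.1  219.5] [ 0.997  0.079 -0.007] 52.5
scene tube [([225.7, -415.5, 12.2], 0.73)]
scene tail_grip [([624.6, -174.4, 111.6], 0.96), ([463.1, -318.5, 29.1], 0.46)]
scene tail_tip [([619.4, -134.9, 65.9], 0.86)]
scene crop origin [182 206] scale 2.76
top tube [([611.4, -15.3, 68.8], 0.77), ([230.9, -406.7, 16.0], 0.72)]
top tail_grip [([623.5, -174.2, 113.2], 0.62)]
top tail_tip [([618.7, -131.1, 69.9], 0.5)]
top crop origin [212 131] scale 3.95
scene (array([611.5, -10.4]), -1.472, array([ 39., 178.]), [array([610.4,  -9.6]), array([ 36.3, 155.7]), np.float64(4.9)], 0.98)
top (array([609.6,  -7.2]), -1.462, array([ 36., 164.]), [array([609.3, -11. ]), array([ 33.6, 145.3]), np.float64(5.4)], 0.54)
```

View pics/l19.png

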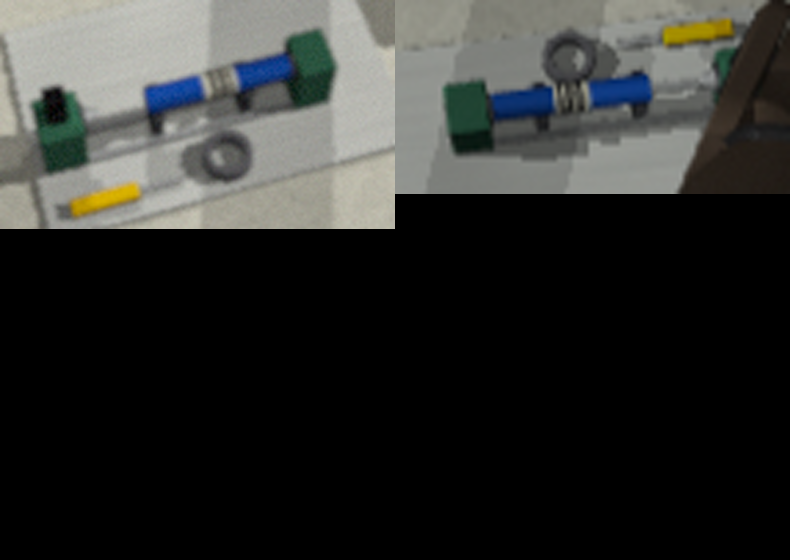

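The tailstock is back (tip at about -133 world, matching joint 0). The tube still sits on the headstock cone, with its middle at about (611.4,-11). Grip it, draw it 24 mm to -y, then lift.

Emit:
{"name": "arm_command", "arguments": {
  "rows": [
    [[30,34,0,-0.007,-0.007,0,0.1],[60,68,0,-0.007,-0.007,0,0.1],[90,102,0,-0.007,-0.007,0,0.1],[120,136,0,-0.007,-0.007,0,0.1],[141,162,0,-0.007,-0.007,0,0.1]]
  ]
}}

```text
clock: 55.3
ee_pos: [615.2, -8.9, 218.2]
ee_rot: [[-0.001, 0.997, 0.081], [0.001, 0.081, -0.997], [-1.0, -0.001, -0.001]]
wrist_force: [0.1, -0.6, 0.1]
grip_width: 52.4
```

Emit:
{"name": "arm_command", "arguments": {
  "rows": [
    [[0,0,0,0,0,0,0.1],[0,0,-30,0,0,0,0.1],[0,0,-75,0,0,0,0.1],[0,0,-105,0,0,0,0.1],[0,0,-110,0,0,0,0.1]]
  ]
}}

```text
clock: 55.8
ee_pos: [613.4, -9.2, 104.8]
ee_rot: [[-0.007, 0.997, 0.081], [0.002, 0.081, -0.997], [-1.0, -0.007, -0.003]]
wrist_force: [0.4, -0.0, 1.3]
grip_width: 52.2
```

Emit:
{"name": "arm_command", "arguments": {
  "rows": [
    [[-2,-2,-20,0,-0.007,0,0.1],[-2,-2,-36,0,-0.007,0,0.1],[-2,-2,-38,0,-0.007,0,0.1],[-2,-2,-38,0,-0.007,0,0.1]]
  ]
}}

```text
clock: 56.2
ee_pos: [611.8, -11.5, 67.8]
ee_rot: [[0.001, 0.997, 0.08], [0.002, 0.08, -0.997], [-1.0, 0.001, -0.002]]
wrist_force: [0.5, -0.6, 0.5]
grip_width: 52.7
```

Emit:
{"name": "arm_command", "arguments": {
  "rows": [
    [[0,0,0,0,0,0,-1],[0,0,0,0,0,0,-1],[0,0,0,0,0,0,-1],[0,0,0,0,0,0,-1],[0,0,0,0,0,0,-1]]
  ],
  "force": 25
}}

```text
clock: 56.7
ee_pos: [611.3, -11.6, 68.2]
ee_rot: [[-0.0, 0.997, 0.081], [0.002, 0.081, -0.997], [-1.0, -0.0, -0.002]]
wrist_force: [-4.6, -2.0, 6.4]
grip_width: 28.0
```

Emit:
{"name": "arm_command", "arguments": {
  "rows": [
    [[0.5,-6,0,0,0,0,-1],[1,-12,0,0,0,0,-1],[1.5,-18,0,0,0,0,-1],[2,-25,0,0,0,0,-1],[2,-25,0,0,0,0,-1]]
  ]
}}

```text
clock: 57.2
ee_pos: [613.4, -37.7, 68.2]
ee_rot: [[-0.0, 0.997, 0.08], [0.001, 0.08, -0.997], [-1.0, -0.0, -0.001]]
wrist_force: [-2.8, -1.7, 1.5]
grip_width: 27.9
```

```bash
python3 look.py l20 540 700 -220 150 tube
python3 - <<'E'
from h import *
from axis import ax
for n in ("scene",):
    p=vision.capture(n); print(n,ax(p,"tube",68,np.array([613,-25])))
E
```

```text
57.2 [613.4 -37.7  68.2] [ 0.997  0.08  -0.   ] 27.9
scene tube [([226.7, -414.5, 13.9], 0.82), ([615.4, -37.1, 66.5], 0.62), ([482.9, 363.0, -6.1], 0.45), ([688.5, -114.0, 4.6], 0.19)]
scene crop origin [182 206] scale 2.76
top tube [([441.2, 344.3, 19.3], 0.71), ([230.8, -412.2, 14.6], 0.54), ([608.5, 49.7, 66.4], 0.47)]
top crop origin [212 131] scale 3.95
scene (array([616.2, -58.7]), -1.48, array([ 35., 197.]), [array([614.5, -34.9]), array([ 33.1, 153.7]), np.float64(4.0)], 0.77)
```

View pics/l20.png

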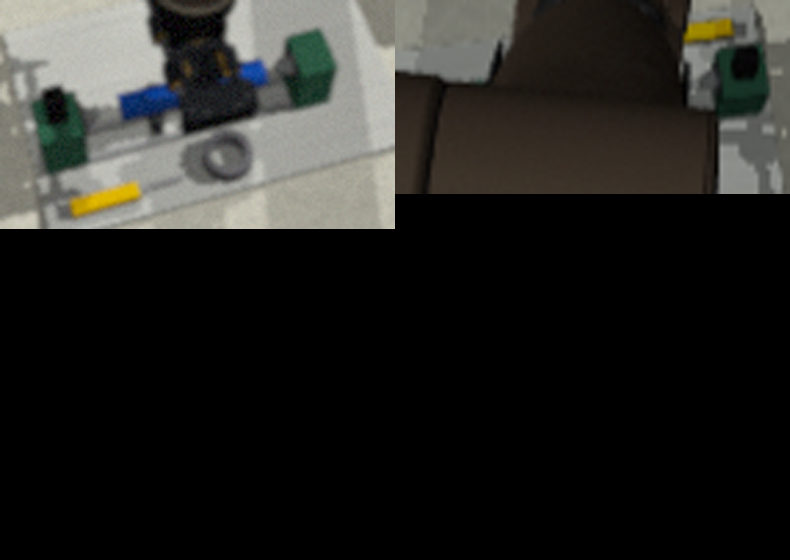

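Emit:
{"name": "arm_command", "arguments": {
  "rows": [
    [[0,0,30,0,0,0,-1],[0,0,75,0,0,0,-1],[0,0,115,0,0,0,-1],[-10,-15,125,0,0,-0.14,-1],[-25,-45,125,0,0,-0.28,-1]]
  ]
}}

```text
clock: 58.0
ee_pos: [589.3, -80.5, 195.5]
ee_rot: [[0.005, 0.98, -0.201], [0.001, -0.201, -0.98], [-1.0, 0.004, -0.002]]
wrist_force: [-0.1, -1.4, -1.3]
grip_width: 27.8
```

Emit:
{"name": "arm_command", "arguments": {
  "rows": [
    [[-14,-38,0,0,0,-0.14,-1],[-28,-76,0,0,0,-0.28,-1],[-42,-114,0,0,0,-0.42,-1],[-56,-152,0,0,0,-0.56,-1],[-70,-190,0,0,0,-0.7,-1]]
  ]
}}

```text
clock: 58.5
ee_pos: [518.8, -271.6, 195.5]
ee_rot: [[0.005, 0.616, -0.788], [-0.002, -0.788, -0.616], [-1.0, 0.005, -0.002]]
wrist_force: [-0.3, 0.3, 0.1]
grip_width: 27.8
```

```bash
python3 -c "
from h import *
s=manip.state();print(s['ee_pos'],np.arctan2(s['ee_rot'][1,1],s['ee_rot'][0,1]),s['ee_rot'][:,0],s['grip_width'])"
```

```text
[ 518.81162364 -271.62069134  195.46771452] -0.9072633157325559 [ 0.00475055 -0.00215336 -0.9999864 ] 27.76084217229052
```

Remaining: turn -0.598, shift (-56,-143).

Emit:
{"name": "arm_command", "arguments": {
  "rows": [
    [[-14,-36,0,0,0,-0.14,-1],[-28,-72,0,0,0,-0.28,-1],[-42,-108,0,0,0,-0.42,-1],[-56,-143,0,0,0,-0.55,-1],[-56,-143,0,0,0.005,-0.598,-1]]
  ]
}}

```text
clock: 59.0
ee_pos: [461.4, -418.2, 195.2]
ee_rot: [[-0.002, 0.057, -0.998], [-0.004, -0.998, -0.057], [-1.0, 0.004, 0.002]]
wrist_force: [0.3, 0.4, -0.6]
grip_width: 27.7
```

Emit:
{"name": "arm_command", "arguments": {
  "rows": [
    [[0,0,-40,0,0,0,-1],[0,0,-85,0,0,0,-1],[0,0,-125,0,0,0,-1],[0,0,-150,0,0,0,-1],[0,0,-152,0,0,0,-1]]
  ]
}}

```text
clock: 59.5
ee_pos: [460.5, -416.9, 39.9]
ee_rot: [[-0.005, 0.058, -0.998], [0.0, -0.998, -0.058], [-1.0, -0.0, 0.005]]
wrist_force: [-0.5, -0.4, -0.5]
grip_width: 27.9
```

```bash
python3 look.py l21 320 620 -480 -250 tube; python3 axis.py
```

```text
59.5 [ 460.5 -416.9   39.9] [ 0.058 -0.998 -0.   ] 27.9
scene tube [([459.4, -411.7, 39.3], 0.8), ([230.5, -414.9, 17.1], 0.56)]
scene crop origin [ 86 171] scale 4.34
top tube [([230.5, -412.0, 16.8], 0.82), ([520.5, 361.9, 22.8], 0.73)]
top crop origin [316 147] scale 5.41
scene tube (array([ 481.5, -421.4]), 0.102, array([ 35., 119.]), [array([ 476.6, -420.7]), array([111.5,  31.6]), np.float64(0.3)], 0.78)
scene scanner (array([ 466.5, -315.5]), 0.082, array([ 38., 175.]), [array([ 462.6, -316.2]), array([149.9,  36.5]), np.float64(4.9)], 0.67)
scene station None
scene scanner_rest (array([ 505.5, -351.4]), -0.326, array([194., 274.]), [array([ 475.6, -360.8]), array([259.7, 178.6]), np.float64(3.0)], 0.66)
top tube None
top scanner None
top station (array([ 420.6, -333.1]), -0.512, array([ 62., 463.]), [array([ 473.8, -353.9]), array([ 70.1, 302.7]), np.float64(65.3)], 0.76)
top scanner_rest (array([ 447.2, -347.3]), -0.518, array([ 63., 508.]), [array([ 474.7, -356.1]), array([ 71.9, 307.9]), np.float64(64.0)], 0.7)
```

View pics/l21.png

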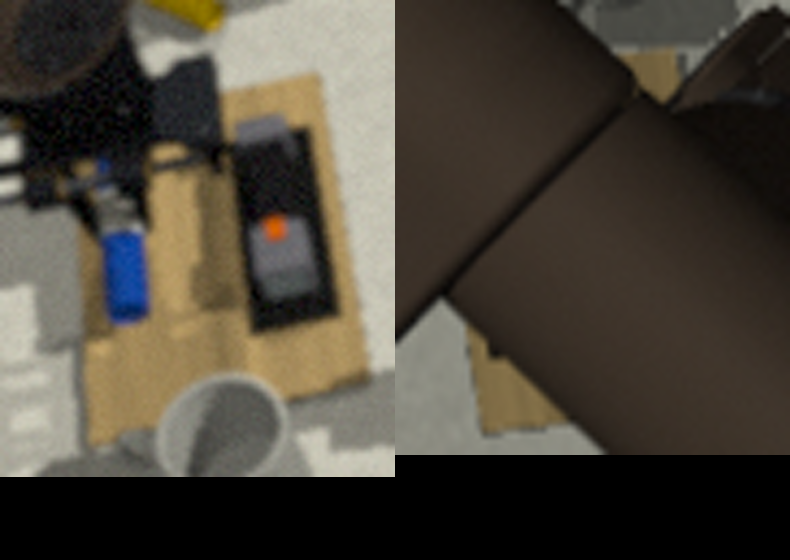

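Emit:
{"name": "arm_command", "arguments": {
  "rows": [
    [[0,2,-8,0,-0.005,0,-1],[0,2,-14,0,-0.005,0,-1],[0,2,-16,0,-0.005,0,-1],[0,2,-16,0,-0.005,0,-1]]
  ]
}}

```text
clock: 60.6
ee_pos: [461.2, -416.0, 26.6]
ee_rot: [[0.003, 0.057, -0.998], [-0.003, -0.998, -0.057], [-1.0, 0.003, -0.002]]
wrist_force: [0.5, -0.6, -0.1]
grip_width: 27.7
```

Emit:
{"name": "arm_command", "arguments": {
  "rows": [
    [[0,0,-1,0,0,0,-1],[0,0,-2,0,0,0,-1],[0,0,-2,0,0,0,-1]]
  ]
}}

```text
clock: 60.9
ee_pos: [461.2, -416.1, 24.6]
ee_rot: [[0.003, 0.057, -0.998], [-0.003, -0.998, -0.057], [-1.0, 0.004, -0.003]]
wrist_force: [0.1, -0.6, 0.1]
grip_width: 27.6
```

Emit:
{"name": "arm_command", "arguments": {
  "rows": [
    [[0,0,-1,0,0,0,-1],[0,0,-2,0,0,0,-1],[0,0,-2.5,0,0,0,-1],[0,0,-2.5,0,0,0,-1]]
  ]
}}

```text
clock: 61.3
ee_pos: [461.3, -416.1, 22.6]
ee_rot: [[0.003, 0.057, -0.998], [-0.004, -0.998, -0.057], [-1.0, 0.004, -0.003]]
wrist_force: [-1.0, 1.0, 5.1]
grip_width: 28.0
```

Contact. Open slowly and lift away.

Emit:
{"name": "arm_command", "arguments": {
  "rows": [
    [[0,0,0,0,0,0,-0.3],[0,0,0,0,0,0,-0.2],[0,0,0,0,0,0,0.0],[0,0,0,0,0,0,0.1],[0,0,0,0,0,0,0.1]]
  ]
}}

```text
clock: 61.8
ee_pos: [461.3, -416.1, 22.5]
ee_rot: [[0.003, 0.057, -0.998], [-0.004, -0.998, -0.057], [-1.0, 0.004, -0.003]]
wrist_force: [-0.1, 0.5, 0.6]
grip_width: 51.7
```

Emit:
{"name": "arm_command", "arguments": {
  "rows": [
    [[0,0,30,0,0,0,0.1],[0,0,75,0,0,0,0.1],[0,0,120,0,0,0,0.1],[0,0,165,0,0,0,0.1],[0,0,180,0,0,0,0.1]]
  ]
}}

```text
clock: 62.3
ee_pos: [462.1, -417.0, 207.4]
ee_rot: [[0.007, 0.057, -0.998], [-0.008, -0.998, -0.057], [-1.0, 0.009, -0.007]]
wrist_force: [-0.4, -0.5, -0.1]
grip_width: 52.4
```

Emit:
{"name": "arm_command", "arguments": {
  "rows": [
    [[0,45,0,0,0,0,0.1],[0,90,0,0,0,0,0.1],[0,135,0,0,0,0,0.1],[0,180,0,0,0,0,0.1],[0,225,0,0,0,0,0.1]]
  ]
}}

```text
clock: 62.8
ee_pos: [461.7, -190.3, 207.5]
ee_rot: [[0.007, 0.057, -0.998], [-0.008, -0.998, -0.057], [-1.0, 0.009, -0.007]]
wrist_force: [0.9, 0.7, 0.3]
grip_width: 52.6
```

Emit:
{"name": "arm_command", "arguments": {
  "rows": [
    [[0,45,0,0,0,0,0.1],[0,90,0,0,0,0,0.1],[0,135,0,0,0,0,0.1],[0,180,0,0,0,0,0.1],[0,180,0,0,0,0,0.1]]
  ]
}}

```text
clock: 63.3
ee_pos: [461.2, -6.3, 207.7]
ee_rot: [[0.007, 0.062, -0.998], [-0.008, -0.998, -0.062], [-1.0, 0.008, -0.007]]
wrist_force: [0.4, 0.4, 0.2]
grip_width: 52.5
```

```bash
python3 look.py l22 320 720 -480 460 tube scanner scanner_rest station tail_grip tail_tip offcut0 tape deburrer mug wrench; python3 axis.py
```

```text
63.3 [461.2  -6.3 207.7] [ 0.062 -0.998  0.008] 52.5
scene tube [([227.2, -412.7, 14.8], 0.69)]
scene scanner [([462.2, -315.1, 31.6], 0.66), ([623.1, -134.7, 69.3], 0.31)]
scene scanner_rest [([468.5, -310.8, 12.5], 0.58), ([441.9, 349.7, 21.1], 0.44), ([619.8, -134.0, 67.1], 0.39)]
scene station [([474.1, -367.2, 0.1], 0.94)]
scene tail_grip [([623.8, -176.9, 112.9], 0.6)]
scene tail_tip [([621.4, -133.0, 65.9], 0.61)]
scene offcut0 [([474.4, -365.0, 3.2], 0.62), ([442.6, 345.3, 21.8], 0.55), ([405.0, 368.6, 21.0], 0.47), ([478.5, 319.3, 22.4], 0.47), ([484.9, 363.1, 21.3], 0.46), ([520.3, 363.5, 21.9], 0.43)]
scene tape [([671.4, -12.2, 8.9], 0.76), ([685.9, -116.0, 4.9], 0.44)]
scene deburrer [([684.7, -114.8, 6.8], 0.71), ([601.8, 53.6, 69.6], 0.32)]
scene mug [([655.5, -347.0, -2.4], 0.78)]
scene wrench [([652.3, 319.2, 1.4], 0.8)]
scene crop origin [ 84 138] scale 1.13
top tube [([459.0, -418.6, 24.4], 0.83), ([232.1, -407.2, 13.0], 0.73)]
top scanner [([467.3, -317.2, 31.8], 0.77)]
top scanner_rest [([462.8, -315.7, 11.1], 0.74)]
top station [([469.3, -367.6, 2.3], 0.76)]
top
[... 1053 characters left out ...]
cene scanner_rest (array([ 485.9, -360.8]), 0.08, array([214., 310.]), [array([ 476.4, -362.1]), array([264.3, 183.3]), np.float64(3.0)], 0.94)
top tube (array([ 458.9, -416.2]), 0.052, array([ 34., 171.]), [array([ 461.5, -415.9]), array([152.3,  30.8]), np.float64(2.1)], 0.83)
top scanner (array([ 467.1, -316.3]), 0.08, array([ 43., 162.]), [array([ 466. , -315.8]), array([137. ,  43.4]), np.float64(3.8)], 0.74)
top station (array([ 467.9, -361.3]), 0.045, array([211., 326.]), [array([ 469.9, -362.7]), array([263.1, 183.5]), np.float64(2.7)], 0.73)
top scanner_rest (array([ 468.4, -358. ]), 0.023, array([210., 321.]), [array([ 470. , -359.9]), array([260.4, 184. ]), np.float64(2.9)], 0.73)
```

View pics/l22.png

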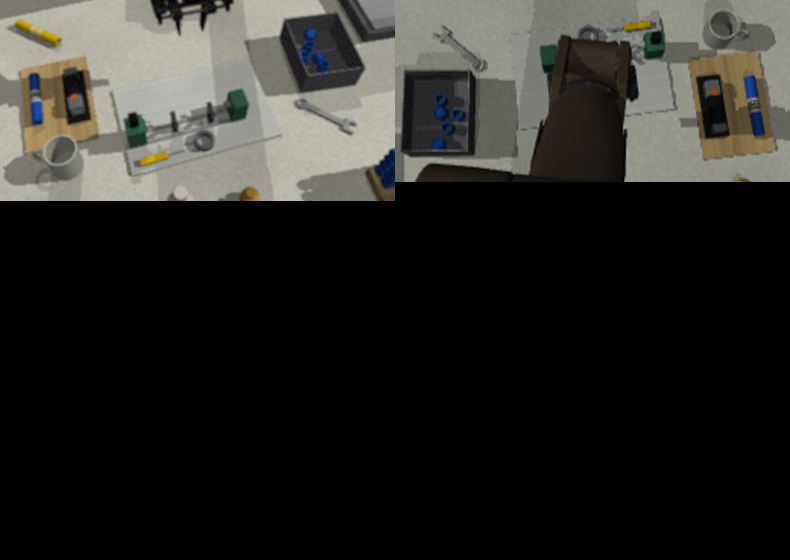

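Everything reads as required: tube on the bare half, scanner on the pad, tip spacing 184–185 mm (184 at joint 0), five offcuts in the bin, bystanders unmoved. Handing in.

```bash
python3 -c "
from h import *
print(manip.job_done())"
```

```text
the job is handed in; nothing more can be done
None
```

I carried out the whole sequence once, in order, and handed the job in at about 65 s of the 210 s allowed; no verdict comes back.

- **Offcuts:** all five were present and all five are in the bin, each seen in both cameras at about z 20 mm.
- **Tube on the cones:** it was laid in the V-rests, and the tailstock was pushed up until resistance reached about 28 N. Both cone points then measured about 62–63 mm from the tube's middle, against the 66.5 mm limit.
- **Scanner:** it was held still for over 2 s. Its window was about 77 mm from the band's middle (about 63 mm from the tube surface), and the axis passed within about 1–2 mm of it. It is back on its pad, within about 5 mm of the middle and aligned with the board to about 0.02 rad.
- **Tailstock:** it is fully back to within about 3 mm. I did not feel a clear stop, so this rests on the cone-point spacing of about 184–185 mm, which is 184 mm at joint 0. It ended about 6 mm further back than where it started.
- **Tube at the end:** it lies lengthwise on the bare half of the board at about station (-12, -54) mm, within 0.02 rad of the board. It released cleanly.
- **Bystanders:** the tape roll, deburring tool, mug and wrench read within about 4 mm of their starting places.

**Disagreements:** in the last check the scene camera's network missed the tube's position, but its outline matched the top camera's. The networks also gave some false reports on look-alikes, which I ruled out by looking at the pictures. When I first gripped the tailstock handle I was 7 mm off in x, which gave a brief 38 N wrist reading that I relieved at once.

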